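# Meter two chilling balls from the tipping scoop into the dosing cup

## Task

Set up and dose the tipping scoop: slide the steel dosing cup fully home against the V under the scoop's lip, and draw back the sprung lock pin and shift its knob into the holding notch so that it stays parked. Then press the scoop's bar down slowly to tip it until a steel ball rolls out into the cup, hold there until that ball has come to rest with the second still in the scoop, and tip a little more for exactly one more ball. Let the scoop back level with the other three balls in it; leave the cup home and the pin parked, do not touch the balls with the gripper, and leave everything else on the counter where it is.

Things in the scene. Friction and masses are not known exactly. Their poses are not given: they have to be found in the camera images.
- stand: Dark steel stand, fixed; origin on the table below the scoop's pivot. Its axes: z up, the scoop pours towards its -y. Base plate 150 x 200 mm, 10 mm thick, from y -45 to +155 mm. Two cheeks (outer faces at x +-27 mm, y +-17 mm, 197 mm tall) carry the pivot at height 185 mm, axis along x. A 60 x 60 mm post, centred at y +120 mm, 185 mm tall, carries the lock.
- nest (a point): On the table at y -142 mm of the stand: where the cup's centre is when fully home against the stand's V of two smooth plates (30 mm tall, 40 mm long, open towards the stand's -y). The level scoop overhangs it to y -127 mm at 175 to 215 mm height, so a held cup cannot be lowered straight into the nest; it slides in along the stand's +y.
- scoop_tilt (a joint): Tilt of the sprung steel scoop (rad): 0 level against its stop, 0.75 the most; growing lowers the lip. The spring brings it back to 0 when let go: holding it tilted takes about 1.5 to 5 N on the bar.
- press_bar (a point): Top of the middle of the bar by which the scoop is tipped: a dark round bar, 12 mm thick, running 85 mm sideways from the scoop's wall along the stand's -x (from x -15 to -100 mm). It lies 85 mm before the pivot (stand's -y) and its top is 32 mm above the pivot (217 mm above the table when level); pressed down it turns about the pivot with the scoop.
- scoop_floor (a point): Lowest point of the scoop's floor when level, 48 mm before and 31 mm below the pivot. The scoop is a single-file trough 26 mm wide inside, open above and at the lip: a ramp that climbs ever more steeply (to 0.68 rad at the lip) from a tightly curved back. The five balls lie on it touching in a row; tilting lets the rear balls push the row over the lip.
- scoop_lip (a point): Middle of the floor's edge at the lip, 124 mm before and 8 mm above the pivot when level. Tipped slowly, the first ball goes over at a tilt of 0.35 to 0.47 rad, the second at about 0.53 to 0.59, a third from 0.62. The row creeps first and a ball needs up to a second, so tip in small steps and wait. The push needed on the bar jumps up by about 0.6 N when a ball leaves.
- lock_pull (a joint): Travel (m) of the sprung lock pin along the stand's +y: 0 when shut (its nose lies over the scoop's tongue and the scoop cannot be tipped), at most 0.032. Its spring pulls it shut with 4 N at 0 and 10 N at 0.030. From 0.022 on the knob can be shifted sideways into the notch; when then let go the pin rests parked at about 0.022.
- lock_side (a joint): Sideways shift (m) of the lock knob along the stand's +x into its holding notch: 0 in line, 0.014 fully in the notch. Blocked by the notch wall while lock_pull is under 0.022; stays where it is left in the notch.
- knob_top (a point): Centre of the top of the lock knob, an upright dark pin 16 mm thick (19 mm at the top 4 mm), 44 mm tall, clear all round above 200 mm; top 243 mm above the table, on the stand's x 0, y +98 mm when shut. It does not tip, it only slides along the stand's +y with lock_pull and +x with lock_side.
- cup: Straight-sided open steel dosing cup without handle, 68 mm outside diameter, wall 3 mm, floor 4 mm, 80 mm tall; origin at the centre of its underside, z up. About 0.18 kg.
- ball_1_center (a point): Centre of steel chilling ball 1 of 5 in the scoop, 24 mm diameter, about 55 g; ball 1 is nearest to the lip, ball 5 farthest.
- ball_2_center (a point): Centre of steel chilling ball 2 of 5 in the scoop, 24 mm diameter, about 55 g; ball 1 is nearest to the lip, ball 5 farthest.
- ball_3_center (a point): Centre of steel chilling ball 3 of 5 in the scoop, 24 mm diameter, about 55 g; ball 1 is nearest to the lip, ball 5 farthest.
- ball_4_center (a point): Centre of steel chilling ball 4 of 5 in the scoop, 24 mm diameter, about 55 g; ball 1 is nearest to the lip, ball 5 farthest.
- ball_5_center (a point): Centre of steel chilling ball 5 of 5 in the scoop, 24 mm diameter, about 55 g; ball 1 is nearest to the lip, ball 5 farthest.
- mug_a: White ceramic mug, 76 mm across, 62 mm tall, handle on its +y side, beside the stand; leave it alone. Origin at the centre of its underside.
- mug_b: White ceramic mug, 76 mm across, 62 mm tall, handle on its +y side; leave it alone. Origin at the centre of its underside.
- tamper: Dark steel coffee tamper, 54 mm across, 88 mm tall, near the robot's side of the stand; leave it alone. Origin at the centre of its underside.
- tin: Closed aluminium tin with a paper label, 72 mm across, 100 mm tall; leave it alone. Origin at the centre of its underside.
- bowl: Steel bowl, 110 mm across, 45 mm tall; leave it alone. Origin at the centre of its underside.
- pitcher: Open steel pitcher with a handle on its +y side, 80 mm across, 95 mm tall (taller than the dosing cup); leave it alone. Origin at the centre of its underside.
- spoon: Steel spoon, 160 mm long, lying along its x; leave it alone. Origin at the underside near its middle.
Not all that is in view belongs to the job. Leave any green or pink look-alike of the cup alone.

How it is judged:
By the outcome, as a careful person would: the job done as asked, in the order asked, and still so for the second after the job is handed in, with the robot touching nothing.
It also fails if it takes over 72 s, if anything falls off the work surface, if the arm or the gripper's body presses on something with over 40 N, if the wrist force passes 120 N, or if a joint passes its speed limit or range.

## Robot

A 7-joint arm with a two-finger parallel gripper is mounted at the origin on the work surface. World frame = base frame: x ahead of the robot, y to its left, z up, the work surface at z = 0. Lengths are in m, angles in rad, forces in N, time in s.
With the tool pointing down it reaches from about 0.35 to 0.9 m from the base axis. Payload 7.2 kg.
Tool frame: the origin (TCP) lies on the centre line of the jaws, within the pads' length; the fingertips stand 11 mm ahead of it and the grasp point (between the pads) lies 8 mm behind it; z points along the fingers, x is the direction in which the jaws open and shut, and the axes are right-handed (so a half turn about z gives the same grasp; the last joint's range is limited). The gripper opens to 88 mm and grips with 3 to 60 N. Pads are 20 mm wide; open, the fingers measure 115 mm over their backs; the gripper's body (75 mm by 178 mm) begins 61 mm behind the grasp point.
Start: joints at [-1.402, 0.411, -0.013, 1.596, 0.006, 1.134, -0.082], TCP at [0.147, 0.608, 0.234] pointing down, gripper open.
Joint ranges: [-2.95, 2.95], [-0.29, 1.99], [-1.47, 1.44], [0.14, 2.54], [-1.03, 4.17], [0.13, 1.85], [-2.86, 2.86]. Speed limits (rad/s): [2.39, 2.39, 3.01, 3.01, 3.14, 3.14, 3.14].

## Interface

Orientations are given as a 3x3 rotation matrix whose columns are the frame's x, y, z axes.
In Python, from station import arm, snapshot, calibration gives the robot as it stands.
- The arm moves only by the tool move_arm, never from a script. Its argument "series" is a list of rows, each an object with "translation": the shift along the tool's x, y, z scaled (see below), a list of three; "turn": the turn about the tool's z scaled (see below). In form: [{"translation": [tx, ty, tz], "turn": turn}, ...]. A call has 1 to 12 rows; each row is the pose to reach, as a shift and turn from the pose commanded when the call began, along the tool's axes at that moment; what a row does not reach only later rows make up. The controller multiplies each number of a shift by 25 cm and each number of a turn by 90 degrees. A row lasts 1/12 s, in which the tool goes at most 41.7 mm and 7.16 degrees, less where a joint would pass 70% of its speed; a pose out of reach is approached as far as the arm can. A call with a number of a shift or a turn outside -1 to 1 is refused whole. A call with a gripper value outside its range is refused whole. "jaw" is the opening in per cent of the stroke, from 0 (shut) to 100 (fully open), set as the call begins (left out, the last holds). The fingers move at their own pace and stop on an object; the grip force is fixed at half the most. Time passes only in rows, so rows that repeat a pose let the fingers close. It gives the time, the measured TCP pose, the force and the opening at its end, in the units of the state.
- arm.state(): the state, without advancing time (a new reading comes with each control period).
- snapshot(name): name is "scene" or "top"; returns (picture, depth): 400x640x3 uint8, red, green, blue; 400x640 float32, m along the optical axis (not along the pixel's ray), 0 where there is no reading.
- calibration(name): a dict with "intrinsics" (3x3 intrinsics, pixels), "view" (4x4, takes a point from world to camera coordinates). Camera axes: x right, y down, z forward; pixel columns grow to the right and rows downward; lengths in m; the calibration is good to about 2 mm. A picture is of the moment at which its call begins. calibration takes no time and is no camera call.
- arm.close_job(): hands the job in, once; it reports no verdict.
The state is a dict: "clock": time; "qpos": joint angles; "qvel": joint speeds; "joint_torque": joint torques, N m; "tool_pos": TCP position; "ee_rot": TCP orientation; "ft_force": force on the tool from outside, world axes, zero at the start; "torque": the same for the moment, N m; "opening": finger opening in m.
Only numpy, scipy, OpenCV 4.12 (cv2) and the standard library are available. Lean on these libraries where they do the work, as an engineer would, in place of code of your own. Each camera call takes 0.05 s, during which the arm holds its last target.

## Working session

There is one attempt and no reset: what is moved stays moved. The work goes in short steps, Python scripts to look and compute and a tool call to move; the robot and the scene stay as the last step left them, time stands still between calls to the robot, and variables do not carry over. Pictures are saved under pics/ and viewed, and the job is handed in when it is done.

Besides the shell and the picture viewer there is one more tool, called after "Call:" by a JSON object that holds its "fn" and its "kwargs", one argument or row to a line. move_arm: Moves the arm, as the interface text tells. Its arguments: {"type":"object","properties":{"series":{"type":"array"},"jaw":{"type":"number"}},"required":["series"]}

```bash
ls; mkdir -p pics; python3 - <<'E'
from station import arm,snapshot,calibration
import cv2,numpy as np
s=arm.state()
for k,v in s.items(): print(k,np.round(v,3).tolist())
for n in("scene","top"):
    p,d=snapshot(n); cv2.imwrite(f"pics/{n}0.png",p[:,:,::-1]); np.save(f"{n}0.npy",d)
    c=calibration(n); print(n,np.round(c["intrinsics"],2).tolist(),np.round(c["view"],4).tolist())
E
```

```text
pics
clock 0.0
qpos [-1.402, 0.412, -0.013, 1.597, 0.006, 1.134, -0.082]
qvel [0.001, 0.001, -0.001, -0.001, 0.001, 0.0, -0.001]
joint_torque [0.001, -58.792, 0.642, -29.107, -0.054, 0.018, 0.0]
tool_pos [0.147, 0.607, 0.233]
ee_rot [[0.235, 0.972, -0.0], [0.972, -0.235, -0.002], [-0.002, 0.0, -1.0]]
ft_force [0.376, 0.574, 0.691]
torque [0.002, -0.011, -0.01]
opening 0.088
scene [[517.29, 0.0, 321.72], [0.0, 517.29, 206.56], [0.0, 0.0, 1.0]] [[0.8294, 0.5583, -0.0212, -0.3893], [0.2836, -0.4533, -0.845, -0.0808], [-0.4813, 0.6949, -0.5343, 2.094], [0.0, 0.0, 0.0, 1.0]]
top [[508.0, 0.0, 323.47], [0.0, 508.0, 199.88], [0.0, 0.0, 1.0]] [[0.0189, -0.9998, 0.0023, -0.1115], [-0.9897, -0.019, -0.1421, 0.5802], [0.1421, 0.0004, -0.9898, 1.499], [0.0, 0.0, 0.0, 1.0]]
```

View pics/scene0.png

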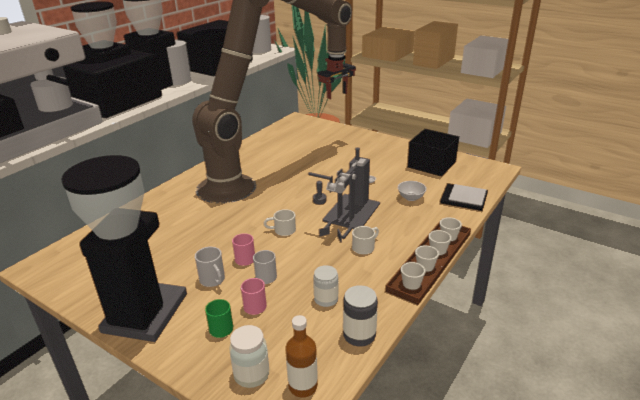

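View pics/top0.png

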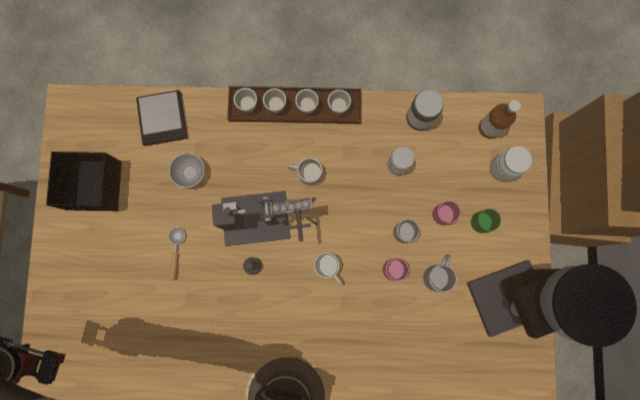

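The top view shows the stand at about (265,215), with its lip towards +u. There are several cup candidates:
- Steel, no handle: (407,231)
- Pink: (447,213) and (397,270)
- Green: (487,221)
- Pitcher with handle: (440,277)
- Tin, closed: (402,160)

The handleless steel one at (407,231) fits the description. I'll confirm it in a crop and measure.

```bash
cat > h.py <<'E'
import numpy as np,cv2
from station import arm,snapshot,calibration
def cloud(n,d):
    c=calibration(n);K=c["intrinsics"];V=np.array(c["view"])
    v,u=np.mgrid[:400,:640]
    P=np.stack([(u-K[0][2])/K[0][0]*d,(v-K[1][2])/K[1][1]*d,d],-1)
    W=(P-V[:3,3])@V[:3,:3]
    W[d==0]=np.nan
    return W
def proj(n,p):
    c=calibration(n);K=np.array(c["intrinsics"]);V=np.array(c["view"])
    q=np.atleast_2d(p)@V[:3,:3].T+V[:3,3]; q=q@K.T; return q[:,:2]/q[:,2:]
E
python3 - <<'E'
from h import *
t=cv2.imread("pics/top0.png");s=cv2.imread("pics/scene0.png")
a=cv2.resize(t[140:300,200:470],None,fx=2.9,fy=2.9,interpolation=cv2.INTER_CUBIC);cv2.imwrite("pics/topc.png",a)
a=cv2.resize(s[140:320,200:400],None,fx=3.3,fy=3.3,interpolation=cv2.INTER_CUBIC);cv2.imwrite("pics/scenec.png",a)
W=cloud("top",np.load("top0.npy"))
print("tbl",np.nanmedian(W[300:320,150:250,2]))
def med(m): return np.nanmedian(W[m],0).round(4)
for nm,(u,v) in dict(cup=(407,231),pitch=(440,277),mugb=(328,265),muga=(310,171),tamper=(252,266)).items():
    sub=W[v-20:v+20,u-20:u+20].reshape(-1,3); k=sub[:,2]>0.012
    print(nm,"zmax",np.nanpercentile(sub[:,2],99).round(4),"min",np.nanmin(sub[k],0).round(3),"max",np.nanmax(sub[k],0).round(3))
# stand plate & heights
sub=W[180:250,205:330].reshape(-1,3)
z=sub[:,2]
m=(z>.006)&(z<.015); r=cv2.minAreaRect(sub[m][:,:2].astype(np.float32)); print("plate",m.sum(),r)
m=(z>.17)&(z<.3)
for p in sub[m][::12]: print(p.round(3),end=' ')
E
```

```text
tbl -0.0006553822543189747
cup zmax 0.0823 min [ 0.46  -0.383  0.012] max [ 0.527 -0.316  0.09 ]
pitch zmax 0.0976 min [ 0.317 -0.486  0.012] max [ 0.418 -0.406  0.103]
mugb zmax 0.0657 min [ 0.332 -0.16   0.013] max [ 0.424 -0.076  0.071]
muga zmax 0.0647 min [ 0.634 -0.091  0.012] max [0.711 0.005 0.069]
tamper zmax 0.0872 min [0.358 0.087 0.013] max [0.407 0.139 0.092]
plate 1691 ((0.5392683148384094, 0.07369682937860489), (0.21467790007591248, 0.38431477546691895), 1.0677679777145386)
[0.568 0.054 0.194] [ 0.566 -0.061  0.202] [ 0.562 -0.042  0.209] [0.559 0.07  0.197] [0.561 0.013 0.189] [ 0.561 -0.053  0.197] [0.556 0.058 0.2  ] [0.559 0.027 0.186] [ 0.559 -0.023  0.192] [ 0.558 -0.056  0.205] [0.555 0.057 0.185] [0.556 0.024 0.188] [ 0.558 -0.011  0.176] [ 0.554 -0.048  0.206] [0.55  0.151 0.195] [0.551 0.056 0.195] [0.552 0.023 0.193] [ 0.553 -0.028  0.193] [ 0.553 -0.061  0.199] [0.546 0.161 0.199] [0.55  0.062 0.186] [0.552 0.031 0.173] [ 0.551 -0.034  0.188] [ 0.551 -0.067  0.196] [0.544 0.17  0.196] [0.545 0.138 0.192] [0.547 0.027 0.187] [ 0.548 -0.023  0.19 ] [ 0.546 -0
[... 1344 characters left out ...]
 0.19  0.184] [0.515 0.157 0.187] [0.516 0.044 0.197] [0.511 0.201 0.183] [0.512 0.168 0.185] [0.512 0.062 0.199] [ 0.512 -0.031  0.215] [0.509 0.179 0.181] [0.51  0.146 0.182] [0.511 0.044 0.193] [0.506 0.194 0.189] [0.507 0.162 0.184] [0.508 0.061 0.187] [0.503 0.2   0.187] [0.504 0.167 0.187] [0.505 0.057 0.193] [0.5   0.194 0.187] [0.501 0.161 0.188] [0.503 0.05  0.182] [0.498 0.183 0.189] [0.499 0.151 0.184] [0.495 0.192 0.182] [0.495 0.158 0.187] [0.493 0.201 0.18 ] [0.493 0.167 0.187] [ 0.494 -0.034  0.214] [0.489 0.177 0.191] [ 0.491 -0.039  0.217] [ 0.489 -0.042  0.214] [ 0.48  -0.037  0.221] [ 0.472 -0.037  0.215] [ 0.467 -0.045  0.213] [ 0.459 -0.037  0.217] [ 0.451 -0.04   0.221]
```

View pics/topc.png

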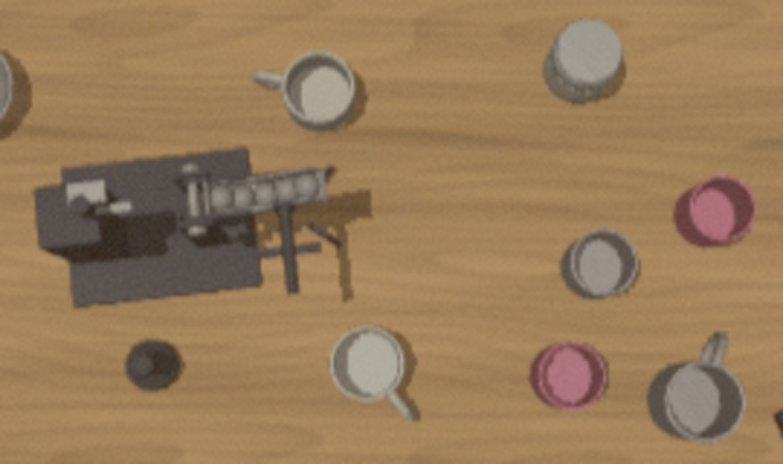

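View pics/scenec.png

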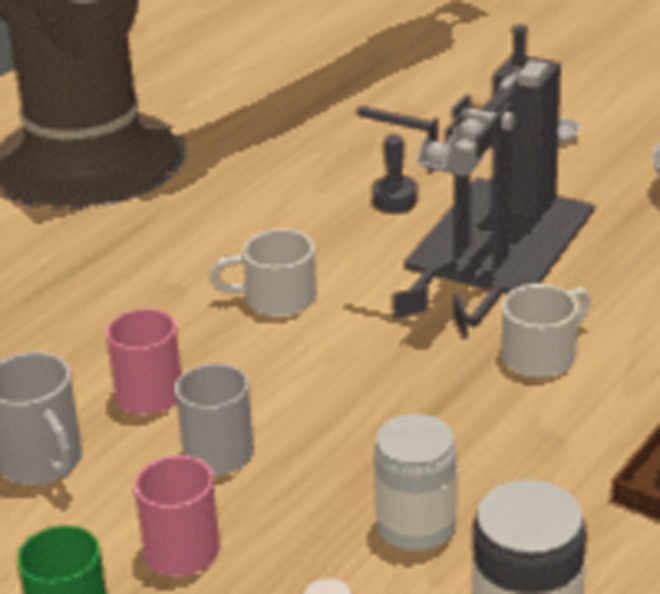

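```bash
cat >> h.py <<'E'
def ray(n,uv,z):
    c=calibration(n);K=np.array(c["intrinsics"]);V=np.array(c["view"])
    uv=np.atleast_2d(uv);d=np.c_[(uv[:,0]-K[0,2])/K[0,0],(uv[:,1]-K[1,2])/K[1,1],np.ones(len(uv))]@V[:3,:3]
    o=-V[:3,:3].T@V[:3,3]; return o+d*((z-o[2])/d[:,2])[:,None]
E
python3 - <<'E'
from h import *
from scipy.optimize import least_squares
W=cloud("top",np.load("top0.npy")); img=cv2.imread("pics/top0.png").astype(int)
# corners
cr=np.array([[62,168],[247,150],[262,287],[75,306]])/2.9+[200,140]-0.33
C=ray("top",cr,.01);print(C.round(4))
# cup
def fitc(P):
    f=lambda q:np.hypot(P[:,0]-q[0],P[:,1]-q[1])-q[2]
    return least_squares(f,[*P[:,:2].mean(0),.035],loss='soft_l1',f_scale=.002).x
v,u=231,407
sub=W[v-20:v+20,u-20:u+20].reshape(-1,3);P=sub[(sub[:,2]>.07)];print("cup",fitc(P).round(4),len(P),np.median(P[:,2]))
sub=W[180:250,205:330].reshape(-1,3);z=sub[:,2]
bar=sub[(z>.205)&(z<.225)&(sub[:,0]<.525)&(sub[:,1]<.02)]
l=cv2.fitLine(bar[:,:2].astype(np.float32),cv2.DIST_HUBER,0,.01,.01).ravel();print("bar",l,bar.min(0),bar.max(0))
post=sub[(z>.178)&(z<.2)&(sub[:,1]>.1)];print("post",cv2.minAreaRect(post[:,:2].astype(np.float32)))
kn=sub[(z>.232)&(z<.255)&(sub[:,1]>.08)];print("knob",kn.round(3))
np.save("bar.npy",bar)
E
```

```text
[[ 5.878e-01  2.168e-01  1.000e-02]
 [ 6.110e-01  1.990e-02  1.000e-02]
 [ 4.649e-01 -3.000e-04  1.000e-02]
 [ 4.412e-01  1.961e-01  1.000e-02]]
cup [ 0.4937 -0.3492  0.0323] 91 0.07930443584622741
bar [ 0.9901895   0.13973099  0.48641875 -0.03685482] [ 0.4484256  -0.04544342  0.20891461] [ 0.52361554 -0.02732599  0.2212079 ]
post ((0.5226998329162598, 0.15181511640548706), (0.06051018089056015, 0.1059204638004303), 8.681235313415527)
knob [[0.53  0.159 0.237]
 [0.53  0.155 0.242]
 [0.529 0.152 0.244]
 [0.53  0.15  0.24 ]
 [0.53  0.148 0.241]
 [0.527 0.16  0.243]
 [0.527 0.158 0.24 ]
 [0.527 0.155 0.245]
 [0.527 0.152 0.242]
 [0.527 0.15  0.24 ]
 [0.527 0.147 0.242]
 [0.527 0.144 0.245]
 [0.525 0.161 0.238]
 [0.524 0.157 0.245]
 [0.525 0.155 0.24 ]
 [0.524 0.152 0.244]
 [0.524 0.149 0.248]
 [0.524 0.147 0.242]
 [0.524 0.144 0.243]
 [0.521 0.159 0.246]
 [0.522 0.158 0.241]
 [0.522 0.156 0.237]
 [0.522 0.152 0.243]
 [0.522 0.149 0.243]
 [0.522 0.148 0.239]
 [0.522 0.145 0.241]
 [0.519 0.161 0.239]
 [0.519 0.158 0.24 ]
 [0.519 0.155 0.239]
 [0.519 0.152 0.24 ]
 [0.519 0.149 0.243]
 [0.519 0.147 0.243]
 [0.519 0.144 0.242]
 [0.517 0.157 0.241]
 [0.517 0.155 0.237]
 [0.517 0.153 0.237]
 [0.517 0.15  0.241]
 [0.516 0.147 0.243]
 [0.514 0.155 0.24 ]
 [0.514 0.152 0.243]
 [0.514 0.149 0.244]]
```

The crops confirm the cup: steel, no handle, z about 80 mm, centre (0.494,-0.349). The stand fit gives origin ≈ (0.534,0.0545) and yaw ≈ 0.133, and the plate corners, bar and knob agree within 2 mm. I'll refine that, then write a move-planning helper.

```bash
cat >> h.py <<'E'
ORG=np.array([.534,.0545]);YAW=.133
def stand(x,y,z=0):
    c,s=np.cos(YAW),np.sin(YAW);return np.array([ORG[0]+c*x-s*y,ORG[1]+s*x+c*y,z])
def tostand(p):
    c,s=np.cos(YAW),np.sin(YAW);d=np.array(p)[:2]-ORG;return np.r_[c*d[0]+s*d[1],-s*d[0]+c*d[1],p[2]]
def plan(tgt,yaw=None):
    s=arm.state();R=np.array(s["ee_rot"]);d=np.array(tgt)-s["tool_pos"]
    t=R.T@d/.25
    a=np.arctan2(R[1,0],R[0,0]);tu=0 if yaw is None else (a-yaw)/(np.pi/2)
    n=max(np.linalg.norm(d)/.0417,abs(tu)*90/7.16)
    print("to",np.round(tgt,4),"T",t.round(4).tolist(),"turn",round(tu,4),"rows>=",round(n,1))
def st():
    s=arm.state();print("t",round(s["clock"],2),"tcp",np.round(s["tool_pos"],4),"stand",tostand(s["tool_pos"]).round(4),"F",np.round(s["ft_force"],2),"op",round(s["opening"],4),"q",np.round(s["qpos"],2))
E
python3 - <<'E'
from h import *
from scipy.optimize import least_squares
C=np.array([[.5878,.2168],[.6110,.0199],[.4649,-.0003],[.4412,.1961]]);M=np.array([[.075,.155],[.075,-.045],[-.075,-.045],[-.075,.155]])
bar=np.load("bar.npy")[:,:2]
def f(q):
    c,s=np.cos(q[2]),np.sin(q[2]);R=np.array([[c,-s],[s,c]])
    kp=(np.array([.5222,.1522])-q[:2])@R
    return np.r_[(M@R.T+q[:2]-C).ravel(),(kp-[0,.098])*2,(((bar-q[:2])@R)[:,1]+.085)/np.sqrt(len(bar))*2]
r=least_squares(f,[.534,.0545,.133]);print(r.x.round(4),(r.fun[:10]*1e3).round(1))
plan((.40,.12,.37),YAW)
E
```

```text
[0.5336 0.0544 0.1234] [ 1.2  0.6  2.6 -0.9 -0.2  0.8 -1.1  2.9  1.4  1. ]
to [0.4  0.12 0.37] T [-1.6571, 1.4426, -0.5458] turn 0.7646 rows>= 13.6
```

```bash
sed -i 's/^ORG=.*/ORG=np.array([.5338,.0544]);YAW=.127/' h.py
```

Call:
{"fn": "move_arm", "kwargs": {
  "series": [
    {"translation":[-0.9,0.78,-0.5],"turn":0.38},
    {"translation":[-0.9,0.78,-0.5],"turn":0.38},
    {"translation":[-0.9,0.78,-0.5],"turn":0.38},
    {"translation":[-0.9,0.78,-0.5],"turn":0.38},
    {"translation":[-0.9,0.78,-0.5],"turn":0.38},
    {"translation":[-0.9,0.78,-0.5],"turn":0.38},
    {"translation":[-0.9,0.78,-0.5],"turn":0.38},
    {"translation":[-0.9,0.78,-0.5],"turn":0.38}
  ],
  "jaw": 100
}}

```text
clock: 0.77
tool_pos: [0.2848, 0.3401, 0.3599]
ee_rot: [[0.742, 0.671, 0.0], [0.671, -0.742, 0.001], [0.001, -0.0, -1.0]]
ft_force: [0.0, 0.7, 0.7]
opening: 0.0876
```

```bash
python3 -c "
from h import *
st();plan((.42,.05,.37),YAW);plan((.46,-.2,.3),YAW)"
```

```text
t 0.77 tcp [0.2848 0.3401 0.3599] stand [-0.2108  0.315   0.3599] F [0.04 0.74 0.68] op 0.0876 q [-1.2  -0.01  0.22  1.82  0.    1.33 -0.25]
to [0.42 0.05 0.37] T [-0.3769, 1.2236, -0.0411] turn 0.3871 rows>= 7.7
to [ 0.46 -0.2   0.3 ] T [-0.929, 2.0728, 0.2383] turn 0.3871 rows>= 13.7
```

Call:
{"fn": "move_arm", "kwargs": {
  "series": [
    {"translation":[-0.4,1.0,0.0],"turn":0.387},
    {"translation":[-0.4,1.0,0.0],"turn":0.387},
    {"translation":[-0.4,1.0,0.0],"turn":0.387},
    {"translation":[-0.4,1.0,0.0],"turn":0.387},
    {"translation":[-0.4,1.0,0.0],"turn":0.387},
    {"translation":[-0.4,1.0,0.0],"turn":0.387},
    {"translation":[-0.4,1.0,0.0],"turn":0.387},
    {"translation":[-0.4,1.0,0.0],"turn":0.387}
  ]
}}

```text
clock: 1.43
tool_pos: [0.3784, 0.0863, 0.3588]
ee_rot: [[0.993, 0.122, 0.0], [0.122, -0.993, 0.001], [0.001, -0.001, -1.0]]
ft_force: [1.1, -0.3, -0.2]
opening: 0.0879
```

```bash
python3 -c "
from h import *
st();plan((.4937,-.3492,.20),YAW);plan((.46,-.2,.3),YAW)"
```

```text
t 1.43 tcp [0.3784 0.0863 0.3588] stand [-0.1501  0.0513  0.3588] F [ 1.06 -0.31 -0.18] op 0.0879 q [-0.93 -0.16  0.51  1.94  0.08  1.34 -0.32]
to [ 0.4937 -0.3492  0.2   ] T [0.2454, 1.7854, 0.6345] turn -0.0031 rows>= 11.5
to [ 0.46 -0.2   0.3 ] T [0.1845, 1.1764, 0.2348] turn -0.0031 rows>= 7.3
```

Call:
{"fn": "move_arm", "kwargs": {
  "series": [
    {"translation":[0.16,1.0,0.1],"turn":0},
    {"translation":[0.16,1.0,0.1],"turn":0},
    {"translation":[0.16,1.0,0.1],"turn":0},
    {"translation":[0.16,1.0,0.1],"turn":0},
    {"translation":[0.16,1.0,0.1],"turn":0},
    {"translation":[0.16,1.0,0.1],"turn":0},
    {"translation":[0.16,1.0,0.1],"turn":0}
  ]
}}

```text
clock: 2.02
tool_pos: [0.4497, -0.1574, 0.3334]
ee_rot: [[0.992, 0.124, 0.0], [0.124, -0.992, -0.004], [-0.0, 0.004, -1.0]]
ft_force: [-1.6, 0.9, 0.6]
opening: 0.0878
```

```bash
python3 -c "
from h import *
st();plan((.4937,-.3492,.14),YAW)"
```

```text
t 2.02 tcp [ 0.4497 -0.1574  0.3334] stand [-0.1103 -0.1995  0.3334] F [-1.61  0.86  0.6 ] op 0.0878 q [-0.68  0.07  0.99  1.84 -0.06  1.26  0.45]
to [ 0.4937 -0.3492  0.14  ] T [0.0792, 0.7802, 0.7763] turn -0.0014 rows>= 6.6
```

Call:
{"fn": "move_arm", "kwargs": {
  "series": [
    {"translation":[0.08,0.78,0.7],"turn":0},
    {"translation":[0.08,0.78,0.7],"turn":0},
    {"translation":[0.08,0.78,0.7],"turn":0},
    {"translation":[0.08,0.78,0.7],"turn":0},
    {"translation":[0.08,0.78,0.7],"turn":0},
    {"translation":[0.08,0.78,0.7],"turn":0},
    {"translation":[0.08,0.78,0.7],"turn":0},
    {"translation":[0.08,0.78,0.7],"turn":0}
  ]
}}

```text
clock: 2.68
tool_pos: [0.4928, -0.3438, 0.155]
ee_rot: [[0.992, 0.126, -0.006], [0.126, -0.992, 0.001], [-0.005, -0.002, -1.0]]
ft_force: [-1.0, 0.2, 1.2]
opening: 0.088
```

```bash
python3 -c "
from h import *
st();plan((.4937,-.3492,.05),YAW);print(proj('top',[(.4937,-.3492,.16)]))
p,d=snapshot('top');cv2.imwrite('pics/top1.png',p[:,:,::-1]);p,d=snapshot('scene');cv2.imwrite('pics/scene1.png',cv2.resize(p[180:360,150:350,::-1],None,fx=3,fy=3))"
```

```text
t 2.68 tcp [ 0.4928 -0.3438  0.155 ] stand [-0.0911 -0.3898  0.155 ] F [-0.99  0.21  1.22] op 0.088 q [-0.07  0.58  0.86  1.78 -0.5   1.03  1.11]
to [ 0.4937 -0.3492  0.05  ] T [0.0031, 0.0226, 0.4198] turn -0.0005 rows>= 2.5
[[412.53421216 227.06803371]]
```

View pics/scene1.png

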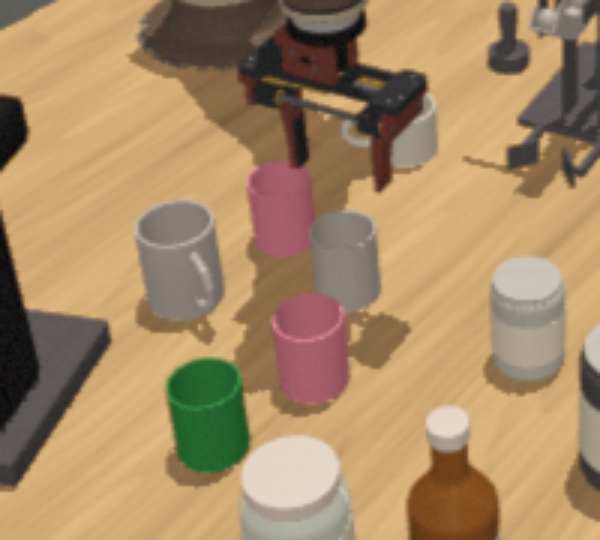

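The gripper is above the grey steel cup (crop (345,255)), with the pink cups clear of the fingers. Next I descend and grip.

Call:
{"fn": "move_arm", "kwargs": {
  "series": [
    {"translation":[0,0.004,0.2],"turn":0},
    {"translation":[0,0.004,0.35],"turn":0},
    {"translation":[0,0.004,0.43],"turn":0},
    {"translation":[0,0.004,0.43],"turn":0}
  ]
}}

```text
clock: 3.12
tool_pos: [0.4935, -0.3395, 0.0478]
ee_rot: [[0.991, 0.132, -0.004], [0.132, -0.991, 0.004], [-0.004, -0.005, -1.0]]
ft_force: [-0.2, -0.3, -0.1]
opening: 0.088
```

Call:
{"fn": "move_arm", "kwargs": {
  "series": [
    {"translation":[0,0,0],"turn":0},
    {"translation":[0,0,0],"turn":0},
    {"translation":[0,0,0],"turn":0},
    {"translation":[0,0,0],"turn":0},
    {"translation":[0,0,0],"turn":0}
  ],
  "jaw": 60
}}

```text
clock: 3.53
tool_pos: [0.4954, -0.3443, 0.0535]
ee_rot: [[0.992, 0.129, 0.003], [0.129, -0.992, -0.001], [0.003, 0.001, -1.0]]
ft_force: [-2.1, 2.3, 9.4]
opening: 0.0666
```

```bash
python3 -c "
from h import *
st();plan(stand(0,-.185,.055),YAW)"
```

```text
t 3.53 tcp [ 0.4954 -0.3443  0.0535] stand [-0.0886 -0.3906  0.0535] F [-2.05  2.27  9.44] op 0.0666 q [ 0.01  0.7   0.75  1.85 -0.63  0.85  1.2 ]
to [ 0.5572 -0.1291  0.055 ] T [0.3564, -0.8217, -0.006] turn 0.0015 rows>= 5.4
```

Call:
{"fn": "move_arm", "kwargs": {
  "series": [
    {"translation":[0,0,-0.05],"turn":0},
    {"translation":[0.1,-0.2,-0.05],"turn":0},
    {"translation":[0.36,-0.8,-0.05],"turn":0},
    {"translation":[0.36,-0.8,-0.05],"turn":0},
    {"translation":[0.36,-0.8,-0.05],"turn":0},
    {"translation":[0.36,-0.8,-0.05],"turn":0},
    {"translation":[0.36,-0.8,-0.05],"turn":0},
    {"translation":[0.36,-0.8,-0.05],"turn":0},
    {"translation":[0.36,-0.8,-0.05],"turn":0},
    {"translation":[0.36,-0.8,-0.05],"turn":0}
  ]
}}

```text
clock: 4.37
tool_pos: [0.5577, -0.1354, 0.0645]
ee_rot: [[0.992, 0.127, 0.001], [0.127, -0.992, -0.001], [0.001, 0.001, -1.0]]
ft_force: [0.0, -0.2, -1.5]
opening: 0.0665
```

```bash
python3 -c "
from h import *
st();plan(stand(0,-.185,.055),YAW)
p,d=snapshot('scene');cv2.imwrite('pics/scene2.png',cv2.resize(p[140:320,230:430,::-1],None,fx=3,fy=3));st()"
```

```text
t 4.37 tcp [ 0.5577 -0.1354  0.0645] stand [-0.0003 -0.1913  0.0645] F [ 0.01 -0.2  -1.53] op 0.0665 q [-0.41  0.65  0.79  1.92 -0.62  0.83  0.84]
to [ 0.5572 -0.1291  0.055 ] T [0.0013, -0.0253, 0.0381] turn 0.0005 rows>= 0.3
t 4.42 tcp [ 0.5575 -0.1359  0.0644] stand [-0.0006 -0.1917  0.0644] F [ 0.15 -0.37 -1.76] op 0.0666 q [-0.41  0.65  0.79  1.92 -0.62  0.83  0.84]
```

View pics/scene2.png

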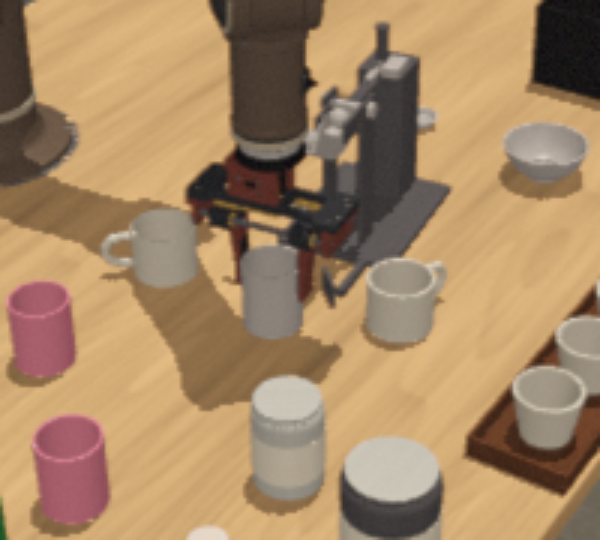

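The cup is held upright in the jaws at crop (272,290), about 50 mm short of home, with the scoop clear. I'll lower it, release, and back off.

Call:
{"fn": "move_arm", "kwargs": {
  "series": [
    {"translation":[0,0,0.03],"turn":0},
    {"translation":[0,0,0.042],"turn":0},
    {"translation":[0,0,0.042],"turn":0},
    {"translation":[0,0,0.042],"turn":0}
  ]
}}

```text
clock: 4.75
tool_pos: [0.5574, -0.1354, 0.0532]
ee_rot: [[0.992, 0.126, -0.0], [0.126, -0.992, -0.0], [-0.0, 0.0, -1.0]]
ft_force: [-2.1, 0.2, 5.1]
opening: 0.0668
```

Call:
{"fn": "move_arm", "kwargs": {
  "series": [
    {"translation":[0,0,0],"turn":0},
    {"translation":[0,0,0],"turn":0},
    {"translation":[0,0,0],"turn":0},
    {"translation":[0,0.12,0],"turn":0},
    {"translation":[0,0.25,0],"turn":0},
    {"translation":[0,0.25,0],"turn":0},
    {"translation":[0,0.25,0.05],"turn":0},
    {"translation":[0,0.25,0.06],"turn":0}
  ],
  "jaw": 100
}}

```text
clock: 5.42
tool_pos: [0.5651, -0.195, 0.0361]
ee_rot: [[0.992, 0.129, -0.002], [0.129, -0.992, 0.001], [-0.002, -0.001, -1.0]]
ft_force: [-0.3, 0.7, 0.1]
opening: 0.0878
```

Call:
{"fn": "move_arm", "kwargs": {
  "series": [
    {"translation":[0,0,0],"turn":0},
    {"translation":[0,0,0],"turn":0},
    {"translation":[0,0,0],"turn":0},
    {"translation":[0,0,0],"turn":0}
  ],
  "jaw": 45
}}

```text
clock: 5.75
tool_pos: [0.5662, -0.1951, 0.0382]
ee_rot: [[0.992, 0.13, 0.0], [0.13, -0.992, 0.0], [0.0, -0.0, -1.0]]
ft_force: [0.6, 0.4, -0.1]
opening: 0.0646
```

```bash
python3 -c "
from h import *
st();plan(stand(0,-.18,.035),YAW)
p,d=snapshot('scene');cv2.imwrite('pics/scene3.png',cv2.resize(p[180:300,260:400,::-1],None,fx=4,fy=4))
p,d=snapshot('top');cv2.imwrite('pics/top3.png',cv2.resize(p[150:270,270:430,::-1],None,fx=4,fy=4));st()"
```

```text
t 5.75 tcp [ 0.5662 -0.1951  0.0382] stand [ 0.0005 -0.2516  0.0382] F [ 0.56  0.43 -0.15] op 0.0646 q [-0.27  0.72  0.75  1.86 -0.65  0.82  0.95]
to [ 0.5566 -0.1242  0.035 ] T [-0.001, -0.2863, 0.013] turn 0.0021 rows>= 1.7
t 5.85 tcp [ 0.5662 -0.1954  0.0383] stand [ 0.0005 -0.2519  0.0383] F [ 0.08  0.5  -0.46] op 0.0568 q [-0.27  0.72  0.75  1.86 -0.65  0.82  0.95]
```

View pics/scene3.png

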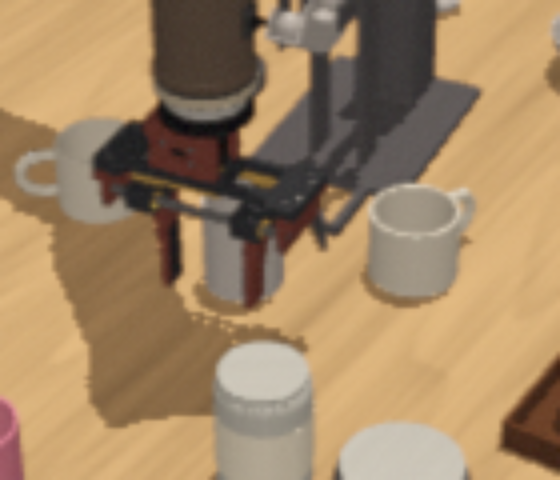

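View pics/top3.png

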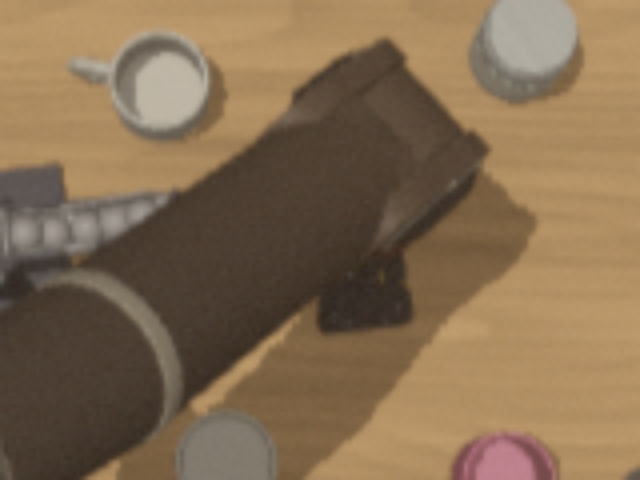

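```bash
python3 -c "
from h import *
p,d=snapshot('top');W=cloud('top',d)
for v in range(150,270,12):
  print(v,[ (round(W[v,u,2],2)) for u in range(270,430,12)])
p,d=snapshot('scene');cv2.imwrite('pics/scene4.png',cv2.resize(p[0:300,180:480,::-1],None,fx=2,fy=2))
st()"
```

```text
150 [np.float64(-0.0), np.float64(-0.0), np.float64(-0.0), np.float64(-0.0), np.float64(-0.0), np.float64(-0.0), np.float64(-0.0), np.float64(0.0), np.float64(0.0), np.float64(-0.0), np.float64(0.0), np.float64(0.11), np.float64(-0.0), np.float64(0.0)]
162 [np.float64(0.0), np.float64(0.0), np.float64(0.0), np.float64(0.01), np.float64(0.06), np.float64(0.0), np.float64(0.0), np.float64(-0.0), np.float64(0.42), np.float64(0.0), np.float64(0.06), np.float64(0.1), np.float64(-0.01), np.float64(-0.0)]
174 [np.float64(-0.01), np.float64(0.0), np.float64(0.0), np.float64(0.01), np.float64(0.01), np.float64(0.0), np.float64(0.0), np.float64(0.45), np.float64(0.43), np.float64(0.41), np.float64(-0.01), np.float64(0.01), np.float64(-0.0), np.float64(-0.0)]
186 [np.float64(-0.0), np.float64(-0.0), np.float64(0.0), np.float64(0.0), np.float64(0.01), np.float64(0.0), np.float64(0.49), np.float64(0.48), np.float64(0.45), np.float64(0.43), np.float64(0.41), np.float64(-0.01), np.float64(-0.0), np.float64(-0.0)]
198 [np.float64(0.2), np.float64(0.01), np.float64(0.0), np.float64(0.2), np.float64(0
[... 876 characters left out ...]
p.float64(-0.0), np.float64(0.01), np.float64(0.0)]
246 [np.float64(0.67), np.float64(0.65), np.float64(0.64), np.float64(0.61), np.float64(0.58), np.float64(0.0), np.float64(0.01), np.float64(-0.0), np.float64(0.0), np.float64(0.0), np.float64(0.0), np.float64(0.0), np.float64(0.0), np.float64(0.0)]
258 [np.float64(0.67), np.float64(0.66), np.float64(0.63), np.float64(0.59), np.float64(0.0), np.float64(0.01), np.float64(-0.0), np.float64(0.0), np.float64(-0.0), np.float64(0.0), np.float64(0.0), np.float64(-0.0), np.float64(0.0), np.float64(0.01)]
t 5.95 tcp [ 0.5661 -0.1956  0.0384] stand [ 0.0004 -0.2521  0.0384] F [-0.17 -0.24 -0.47] op 0.0485 q [-0.27  0.72  0.75  1.86 -0.65  0.82  0.95]
```

View pics/scene4.png

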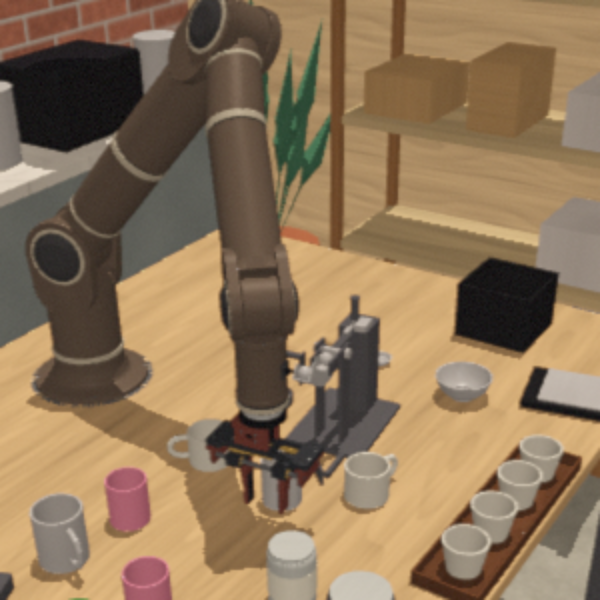

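The forearm is well above the scoop. The wrist's front clearance is tight, so I'll narrow the jaws for more margin and push the cup home slowly.

Call:
{"fn": "move_arm", "kwargs": {
  "series": [
    {"translation":[0,0,0.0],"turn":0},
    {"translation":[0,0,0],"turn":0},
    {"translation":[0,0,0],"turn":0},
    {"translation":[0,0,0],"turn":0},
    {"translation":[0,-0.03,0],"turn":0},
    {"translation":[0,-0.06,0],"turn":0},
    {"translation":[0,-0.09,0],"turn":0},
    {"translation":[0,-0.12,0],"turn":0},
    {"translation":[0,-0.15,0],"turn":0},
    {"translation":[0,-0.18,0],"turn":0},
    {"translation":[0,-0.2,0],"turn":0},
    {"translation":[0,-0.22,0],"turn":0}
  ],
  "jaw": 25
}}

```text
clock: 6.95
tool_pos: [0.5588, -0.1405, 0.0382]
ee_rot: [[0.992, 0.129, 0.0], [0.129, -0.992, 0.0], [0.0, -0.0, -1.0]]
ft_force: [-0.1, -0.9, 0.0]
opening: 0.0217
```

```bash
python3 -c "
from h import *
st();plan(stand(0,-.184,.037),YAW)
p,d=snapshot('scene');cv2.imwrite('pics/scene5.png',cv2.resize(p[150:270,260:400,::-1],None,fx=4,fy=4))"
```

```text
t 6.95 tcp [ 0.5588 -0.1405  0.0382] stand [ 1.000e-04 -1.965e-01  3.820e-02] F [-0.11 -0.93  0.01] op 0.0217 q [-0.37  0.69  0.75  1.92 -0.66  0.79  0.88]
to [ 0.5571 -0.1281  0.037 ] T [-0.0003, -0.0499, 0.0047] turn 0.0017 rows>= 0.3
```

View pics/scene5.png

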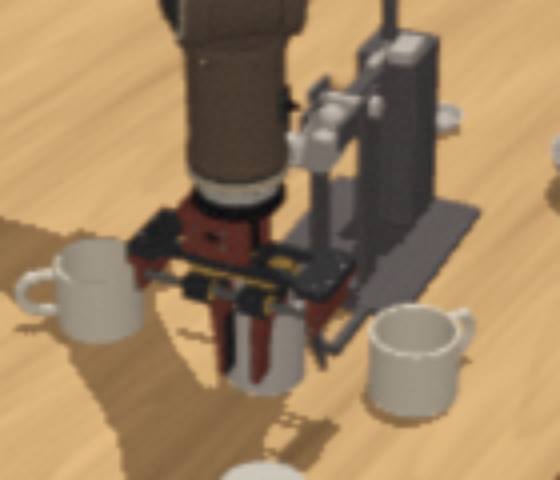

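Call:
{"fn": "move_arm", "kwargs": {
  "series": [
    {"translation":[0,-0.015,0],"turn":0},
    {"translation":[0,-0.025,0],"turn":0},
    {"translation":[0,-0.035,0],"turn":0},
    {"translation":[0,-0.04,0],"turn":0},
    {"translation":[0,-0.04,0],"turn":0}
  ]
}}

```text
clock: 7.42
tool_pos: [0.5575, -0.1311, 0.0381]
ee_rot: [[0.992, 0.129, -0.0], [0.129, -0.992, 0.0], [-0.0, -0.0, -1.0]]
ft_force: [-0.1, -0.1, 0.2]
opening: 0.0219
```

```bash
python3 -c "
from h import *
st()
p,d=snapshot('scene');cv2.imwrite('pics/scene6.png',cv2.resize(p[150:270,260:400,::-1],None,fx=4,fy=4))"
```

```text
t 7.42 tcp [ 0.5575 -0.1311  0.0381] stand [ 0.     -0.187   0.0381] F [-0.13 -0.12  0.21] op 0.0219 q [-0.39  0.69  0.75  1.93 -0.66  0.79  0.87]
```

View pics/scene6.png

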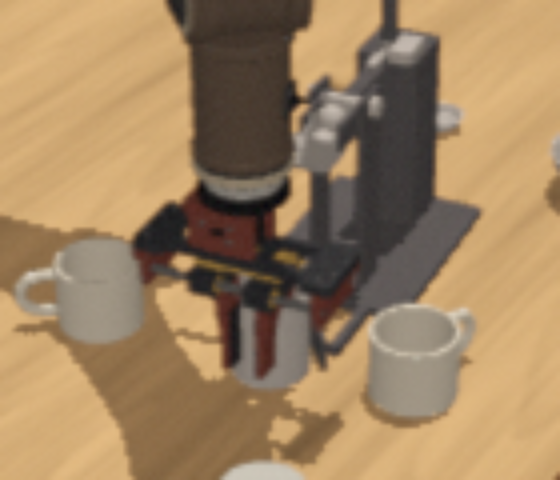

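Call:
{"fn": "move_arm", "kwargs": {
  "series": [
    {"translation":[0,-0.006,0],"turn":0},
    {"translation":[0,-0.012,0],"turn":0},
    {"translation":[0,-0.018,0],"turn":0},
    {"translation":[0,-0.018,0],"turn":0},
    {"translation":[0,-0.018,0],"turn":0}
  ]
}}

```text
clock: 7.88
tool_pos: [0.5569, -0.1266, 0.0381]
ee_rot: [[0.992, 0.129, -0.0], [0.129, -0.992, 0.0], [-0.0, -0.0, -1.0]]
ft_force: [0.2, -1.0, 0.2]
opening: 0.022
```

```bash
python3 -c "
from h import *
st()"
```

```text
t 7.88 tcp [ 0.5569 -0.1266  0.0381] stand [-0.     -0.1825  0.0381] F [ 0.25 -1.04  0.17] op 0.022 q [-0.4   0.68  0.76  1.93 -0.66  0.79  0.86]
```

Call:
{"fn": "move_arm", "kwargs": {
  "series": [
    {"translation":[0,-0.006,0],"turn":0},
    {"translation":[0,-0.012,0],"turn":0},
    {"translation":[0,-0.012,0],"turn":0},
    {"translation":[0,-0.012,0],"turn":0}
  ]
}}

```text
clock: 8.22
tool_pos: [0.5569, -0.1243, 0.0384]
ee_rot: [[0.992, 0.129, 0.001], [0.129, -0.992, -0.001], [0.001, 0.001, -1.0]]
ft_force: [1.7, -2.6, 1.5]
opening: 0.0222
```

```bash
python3 -c "
from h import *
st()
p,d=snapshot('scene');cv2.imwrite('pics/scene7.png',cv2.resize(p[150:270,260:400,::-1],None,fx=5,fy=5,interpolation=cv2.INTER_CUBIC))"
```

```text
t 8.22 tcp [ 0.5569 -0.1243  0.0384] stand [ 0.0003 -0.1802  0.0384] F [ 1.66 -2.55  1.47] op 0.0222 q [-0.4   0.68  0.76  1.94 -0.66  0.79  0.86]
```

View pics/scene7.png

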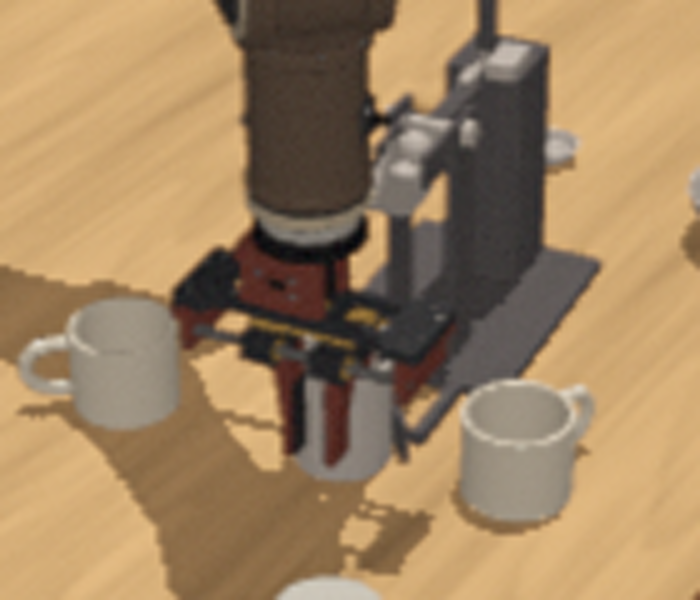

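Call:
{"fn": "move_arm", "kwargs": {
  "series": [
    {"translation":[0,-0.008,0],"turn":0},
    {"translation":[0,-0.012,0],"turn":0},
    {"translation":[0,-0.012,0],"turn":0},
    {"translation":[0,-0.012,0],"turn":0}
  ]
}}

```text
clock: 8.6
tool_pos: [0.5573, -0.1227, 0.039]
ee_rot: [[0.992, 0.128, 0.003], [0.128, -0.992, -0.003], [0.003, 0.003, -1.0]]
ft_force: [2.7, -5.5, 2.9]
opening: 0.0219
```

```bash
python3 -c "
from h import *
st()"
```

```text
t 8.6 tcp [ 0.5573 -0.1227  0.039 ] stand [ 0.0009 -0.1787  0.039 ] F [ 2.7  -5.47  2.93] op 0.0219 q [-0.41  0.68  0.76  1.94 -0.66  0.78  0.85]
```

Call:
{"fn": "move_arm", "kwargs": {
  "series": [
    {"translation":[0,0.1,0],"turn":0},
    {"translation":[0,0.25,0],"turn":0},
    {"translation":[0,0.32,-0.1],"turn":0},
    {"translation":[0,0.36,-0.25],"turn":0},
    {"translation":[0,0.36,-0.4],"turn":0},
    {"translation":[0,0.36,-0.55],"turn":0},
    {"translation":[0,0.36,-0.7],"turn":0},
    {"translation":[0,0.36,-0.85],"turn":0},
    {"translation":[0,0.36,-1.0],"turn":0},
    {"translation":[0,0.36,-1.0],"turn":0}
  ]
}}

```text
clock: 9.43
tool_pos: [0.5696, -0.2114, 0.2949]
ee_rot: [[0.992, 0.129, 0.008], [0.129, -0.992, -0.001], [0.008, 0.002, -1.0]]
ft_force: [0.2, -0.9, -0.1]
opening: 0.0222
```

```bash
python3 -c "
from h import *
st();plan(stand(0,.098,.31),YAW)
p,d=snapshot('scene');cv2.imwrite('pics/scene8.png',cv2.resize(p[150:270,260:400,::-1],None,fx=5,fy=5,interpolation=cv2.INTER_CUBIC))
np.save('s8.npy',d);W=cloud('scene',d);np.save('s8w.npy',W)"
```

```text
t 9.43 tcp [ 0.5696 -0.2114  0.2949] stand [ 0.0019 -0.2682  0.2949] F [ 0.17 -0.93 -0.15] op 0.0222 q [-0.4   0.45  0.97  1.61 -0.39  1.28  0.77]
to [0.5214 0.1516 0.31  ] T [-0.0038, -1.4647, -0.0636] turn 0.0014 rows>= 8.8
```

View pics/scene8.png

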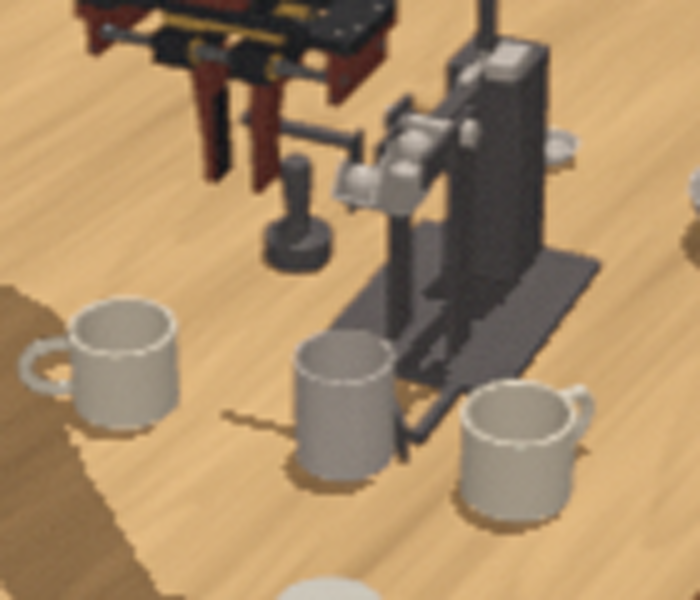

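```bash
python3 -c "
from h import *
from scipy.optimize import least_squares
W=np.load('s8w.npy').reshape(-1,3)
S=np.array([tostand(p) for p in W[~np.isnan(W[:,0])]])
m=(abs(S[:,0])<.037)&(S[:,1]<-.14)&(S[:,1]>-.19)&(S[:,2]>.015)&(S[:,2]<.07)
P=S[m];print(m.sum())
f=lambda q:np.hypot(P[:,0]-q[0],P[:,1]-q[1])-.034
r=least_squares(f,[0,-.142],loss='soft_l1',f_scale=.002);print('cup in stand',r.x.round(4),np.std(r.fun))
# V plates
m=(abs(S[:,0])<.08)&(abs(S[:,0])>.01)&(S[:,1]<-.08)&(S[:,1]>-.16)&(S[:,2]>.012)&(S[:,2]<.033)&(np.hypot(S[:,0]-r.x[0],S[:,1]-r.x[1])>.037)
print(S[m].round(3)[::3].tolist())
# rim
"

```

```text
252
cup in stand [ 0.0014 -0.1374] 0.002889434240563545
[[-0.046, -0.122, 0.02], [0.036, -0.12, 0.031], [0.041, -0.122, 0.026], [0.047, -0.134, 0.031], [0.044, -0.135, 0.022], [0.046, -0.132, 0.016]]
```

```bash
python3 -c "
from h import *
from scipy.optimize import least_squares
W=np.load('s8w.npy').reshape(-1,3)
S=np.array([tostand(p) for p in W[~np.isnan(W[:,0])]])
m=(abs(S[:,0])<.03)&(abs(S[:,1]-.098)<.03)&(S[:,2]>.205)&(S[:,2]<.237)
P=S[m];f=lambda q:np.hypot(P[:,0]-q[0],P[:,1]-q[1])-.008
r=least_squares(f,[0,.098],loss='soft_l1',f_scale=.002);print('knob',m.sum(),r.x.round(4),np.std(r.fun))
m=(S[:,0]<-.03)&(S[:,0]>-.1)&(abs(S[:,1]+.085)<.03)&(S[:,2]>.19)&(S[:,2]<.23)
print('bar',S[m].mean(0).round(4),S[m].min(0).round(3),S[m].max(0).round(3),m.sum())
"

```

```text
knob 36 [-0.0002  0.1008] 0.0023786074510685233
bar [-0.0539 -0.0867  0.2115] [-0.1   -0.093  0.205] [-0.031 -0.078  0.217] 42
```

```bash
sed -i 's/^ORG=.*/ORG=np.array([.5336,.0562]);YAW=.127/' h.py;  python3 -c "
from h import *
plan(stand(0,.098,.31),YAW)"
```

```text
to [0.5212 0.1534 0.31  ] T [-0.0005, -1.468, -0.0748] turn 0.0018 rows>= 8.8
```

Call:
{"fn": "move_arm", "kwargs": {
  "series": [
    {"translation":[0,-0.1,-0.1],"turn":0},
    {"translation":[0,-0.9,-0.1],"turn":0},
    {"translation":[0,-0.9,-0.1],"turn":0},
    {"translation":[0,-0.9,-0.1],"turn":0},
    {"translation":[0,-0.9,-0.1],"turn":0},
    {"translation":[0,-0.9,-0.1],"turn":0},
    {"translation":[0,-0.9,-0.1],"turn":0},
    {"translation":[0,-0.9,-0.1],"turn":0}
  ],
  "jaw": 55
}}

```text
clock: 10.15
tool_pos: [0.5377, 0.0163, 0.3117]
ee_rot: [[0.991, 0.135, -0.003], [0.135, -0.991, 0.0], [-0.003, -0.001, -1.0]]
ft_force: [0.3, 0.3, -0.6]
opening: 0.0481
```

```bash
python3 -c "
from h import *
st();plan(stand(0,.098,.31),YAW)"
```

```text
t 10.15 tcp [0.5377 0.0163 0.3117] stand [-0.0009 -0.0401  0.3117] F [ 0.29  0.27 -0.61] op 0.0481 q [-0.92  0.29  1.02  1.74 -0.26  1.26  0.3 ]
to [0.5212 0.1534 0.31  ] T [0.0084, -0.5523, 0.0071] turn 0.0053 rows>= 3.3
```

Call:
{"fn": "move_arm", "kwargs": {
  "series": [
    {"translation":[0.005,-0.55,0.0],"turn":0},
    {"translation":[0.005,-0.55,0.0],"turn":0},
    {"translation":[0.005,-0.55,0.0],"turn":0},
    {"translation":[0.005,-0.55,0.0],"turn":0},
    {"translation":[0.005,-0.55,0.0],"turn":0},
    {"translation":[0.005,-0.55,0.0],"turn":0}
  ]
}}

```text
clock: 10.65
tool_pos: [0.5221, 0.1485, 0.3124]
ee_rot: [[0.992, 0.129, -0.001], [0.129, -0.992, -0.002], [-0.001, 0.001, -1.0]]
ft_force: [-0.1, -0.5, 0.9]
opening: 0.0483
```

```bash
python3 -c "
from h import *
st();plan(stand(0,.098,.219),YAW)
p,d=snapshot('scene');cv2.imwrite('pics/scene9.png',cv2.resize(p[90:220,270:420,::-1],None,fx=4,fy=4,interpolation=cv2.INTER_CUBIC))
p,d=snapshot('top');cv2.imwrite('pics/top9.png',cv2.resize(p[150:290,190:350,::-1],None,fx=4,fy=4))"
```

```text
t 10.65 tcp [0.5221 0.1485 0.3124] stand [3.000e-04 9.300e-02 3.124e-01] F [-0.14 -0.46  0.86] op 0.0483 q [-1.15  0.3   1.    1.73 -0.26  1.26  0.04]
to [0.5212 0.1534 0.219 ] T [-0.0007, -0.0206, 0.3736] turn 0.0014 rows>= 2.2
```

View pics/scene9.png

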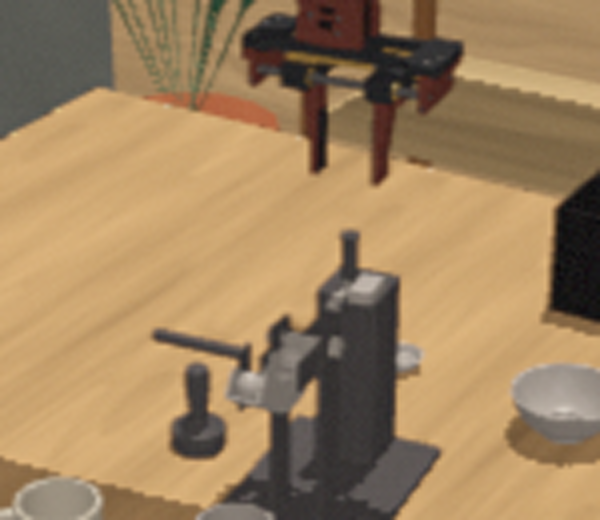

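View pics/top9.png

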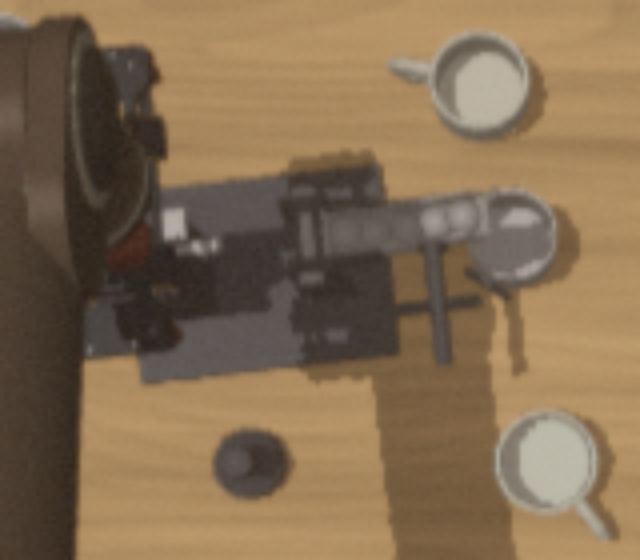

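Call:
{"fn": "move_arm", "kwargs": {
  "series": [
    {"translation":[0,0,0.15],"turn":0},
    {"translation":[0,0,0.2],"turn":0},
    {"translation":[0,0,0.2],"turn":0}
  ]
}}

```text
clock: 11.0
tool_pos: [0.5206, 0.1474, 0.2605]
ee_rot: [[0.992, 0.126, -0.005], [0.126, -0.992, -0.002], [-0.005, 0.002, -1.0]]
ft_force: [0.3, -0.2, -0.1]
opening: 0.0484
```

```bash
python3 -c "
from h import *
st();plan(stand(0,.098,.219),YAW)
c=ray('top',[(512/4+190-.4,237/4+150-.4)],.08)[0];print('cup',tostand(c))"
```

```text
t 11.0 tcp [0.5206 0.1474 0.2605] stand [-0.0013  0.0921  0.2605] F [ 0.26 -0.17 -0.09] op 0.0484 q [-1.11  0.34  0.97  1.81 -0.31  1.16  0.08]
to [0.5212 0.1534 0.219 ] T [0.006, -0.0237, 0.166] turn -0.0004 rows>= 1.0
cup [-0.00179165 -0.14074898  0.08      ]
```

Call:
{"fn": "move_arm", "kwargs": {
  "series": [
    {"translation":[0.004,-0.024,0.08],"turn":0},
    {"translation":[0.004,-0.024,0.165],"turn":0},
    {"translation":[0.004,-0.024,0.165],"turn":0},
    {"translation":[0.004,-0.024,0.165],"turn":0}
  ]
}}

```text
clock: 11.33
tool_pos: [0.5226, 0.1545, 0.2224]
ee_rot: [[0.992, 0.127, -0.001], [0.127, -0.992, -0.001], [-0.001, 0.001, -1.0]]
ft_force: [0.1, 0.6, 0.8]
opening: 0.0486
```

```bash
python3 -c "
from h import *
st()"
```

```text
t 11.33 tcp [0.5226 0.1545 0.2224] stand [0.0015 0.0989 0.2224] F [0.13 0.6  0.79] op 0.0486 q [-1.09  0.39  0.94  1.85 -0.36  1.08  0.11]
```

Call:
{"fn": "move_arm", "kwargs": {
  "series": [
    {"translation":[0,0,0.006],"turn":0},
    {"translation":[0,0,0.006],"turn":0},
    {"translation":[0,0,0.006],"turn":0},
    {"translation":[0,0,0.006],"turn":0},
    {"translation":[0,0,0.006],"turn":0},
    {"translation":[0,0,0.006],"turn":0},
    {"translation":[0,0,0.006],"turn":0}
  ],
  "jaw": 0
}}

```text
clock: 11.92
tool_pos: [0.5228, 0.1556, 0.2209]
ee_rot: [[0.992, 0.129, 0.001], [0.129, -0.992, 0.0], [0.001, -0.0, -1.0]]
ft_force: [-1.5, 0.4, 3.6]
opening: 0.017
```

```bash
python3 -c "
from h import *
st()"
```

```text
t 11.92 tcp [0.5228 0.1556 0.2209] stand [0.0018 0.1    0.2209] F [-1.54  0.4   3.62] op 0.017 q [-1.09  0.39  0.94  1.85 -0.36  1.08  0.11]
```

Call:
{"fn": "move_arm", "kwargs": {
  "series": [
    {"translation":[0,0,0],"turn":0},
    {"translation":[0,-0.025,0],"turn":0},
    {"translation":[0,-0.05,0],"turn":0},
    {"translation":[0,-0.075,0],"turn":0},
    {"translation":[0,-0.1,0],"turn":0},
    {"translation":[0,-0.115,0],"turn":0},
    {"translation":[0,-0.115,0],"turn":0},
    {"translation":[0,-0.115,0],"turn":0}
  ]
}}

```text
clock: 12.58
tool_pos: [0.5196, 0.1819, 0.2208]
ee_rot: [[0.992, 0.127, 0.001], [0.127, -0.992, -0.003], [0.001, 0.003, -1.0]]
ft_force: [1.4, -10.1, 6.3]
opening: 0.0173
```

```bash
python3 -c "
from h import *
st()
p,d=snapshot('scene');cv2.imwrite('pics/scene10.png',cv2.resize(p[110:230,300:420,::-1],None,fx=5,fy=5,interpolation=cv2.INTER_CUBIC))"
```

```text
t 12.58 tcp [0.5196 0.1819 0.2208] stand [0.002  0.1265 0.2208] F [  1.39 -10.1    6.33] op 0.0173 q [-1.13  0.4   0.93  1.84 -0.36  1.08  0.07]
```

View pics/scene10.png

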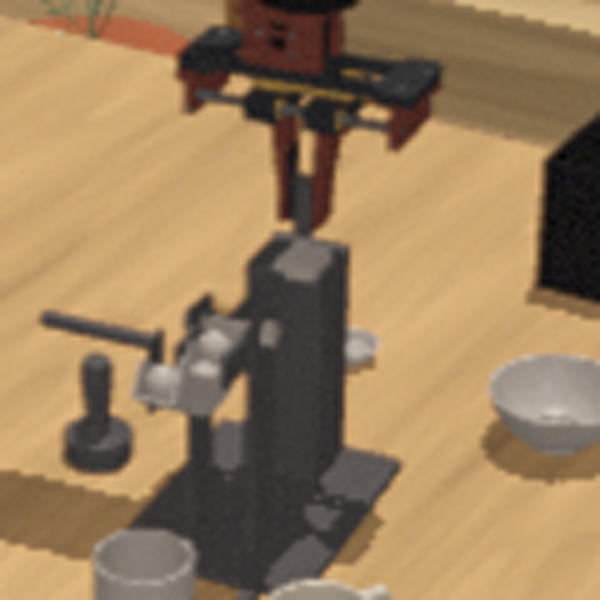

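Call:
{"fn": "move_arm", "kwargs": {
  "series": [
    {"translation":[0.02,0,0],"turn":0},
    {"translation":[0.04,0,0],"turn":0},
    {"translation":[0.06,0,0],"turn":0},
    {"translation":[0.066,0,0],"turn":0},
    {"translation":[0.066,0,0],"turn":0}
  ]
}}

```text
clock: 13.05
tool_pos: [0.533, 0.1832, 0.2203]
ee_rot: [[0.992, 0.127, -0.006], [0.127, -0.992, -0.004], [-0.007, 0.003, -1.0]]
ft_force: [-12.1, -11.1, 15.8]
opening: 0.0172
```

```bash
python3 -c "
from h import *
st()"
```

```text
t 13.05 tcp [0.533  0.1832 0.2203] stand [0.0155 0.126  0.2203] F [-12.05 -11.12  15.78] op 0.0172 q [-1.1   0.43  0.92  1.8  -0.38  1.1   0.09]
```

Call:
{"fn": "move_arm", "kwargs": {
  "series": [
    {"translation":[0,0.015,0],"turn":0},
    {"translation":[0,0.03,0],"turn":0},
    {"translation":[-0.012,0.04,0],"turn":0},
    {"translation":[-0.012,0.04,0],"turn":0}
  ]
}}

```text
clock: 13.38
tool_pos: [0.5324, 0.1786, 0.2207]
ee_rot: [[0.991, 0.131, -0.002], [0.131, -0.991, 0.004], [-0.001, -0.004, -1.0]]
ft_force: [-5.1, 4.8, 9.1]
opening: 0.0171
```

```bash
python3 -c "
from h import *
st()"
```

```text
t 13.38 tcp [0.5324 0.1786 0.2207] stand [0.0144 0.1216 0.2207] F [-5.09  4.8   9.1 ] op 0.0171 q [-1.09  0.42  0.92  1.81 -0.38  1.1   0.1 ]
```

Force now reverses against the notch wall at a pull of about 21.6 mm, so the knob is resting in the notch. Open the jaws and rise.

Call:
{"fn": "move_arm", "kwargs": {
  "series": [
    {"translation":[0,-0.01,0],"turn":0},
    {"translation":[0,-0.01,0],"turn":0},
    {"translation":[0,-0.01,0],"turn":0},
    {"translation":[0,-0.01,0],"turn":0},
    {"translation":[0,-0.01,-0.12],"turn":0},
    {"translation":[0,-0.01,-0.28],"turn":0},
    {"translation":[0,-0.01,-0.4],"turn":0},
    {"translation":[0,-0.01,-0.4],"turn":0}
  ],
  "jaw": 55
}}

```text
clock: 14.05
tool_pos: [0.5359, 0.1779, 0.3258]
ee_rot: [[0.992, 0.128, 0.007], [0.128, -0.992, 0.003], [0.008, -0.002, -1.0]]
ft_force: [-0.7, 0.1, 0.5]
opening: 0.0483
```

```bash
python3 -c "
from h import *
st();plan(stand(-.065,-.085,.30),YAW)
p,d=snapshot('scene');cv2.imwrite('pics/scene11.png',cv2.resize(p[130:250,290:410,::-1],None,fx=5,fy=5,interpolation=cv2.INTER_CUBIC))
W=cloud('scene',d).reshape(-1,3)
S=np.array([tostand(p) for p in W[~np.isnan(W[:,0])]])
m=(abs(S[:,0])<.04)&(S[:,1]>.08)&(S[:,1]<.15)&(S[:,2]>.208)&(S[:,2]<.243)
print('knob',np.median(S[m],0),m.sum())"
```

```text
t 14.05 tcp [0.5359 0.1779 0.3258] stand [0.0177 0.1205 0.3258] F [-0.65  0.12  0.48] op 0.0483 q [-1.15  0.33  0.99  1.67 -0.29  1.29  0.02]
to [ 0.4799 -0.0363  0.3   ] T [-0.3323, 0.8218, 0.099] turn 0.0007 rows>= 5.3
knob [0.01804036 0.11512116 0.23062997] 44
```

View pics/scene11.png

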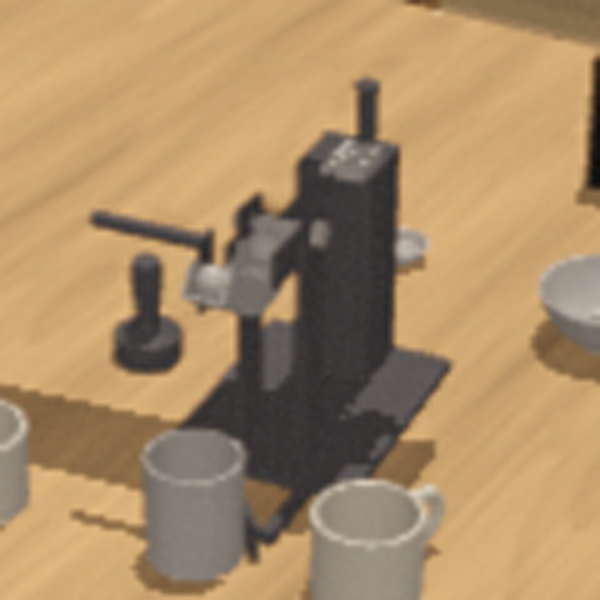

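The knob is parked: it stands shifted right and back at crop (367,110), and the cup sits against the V at (195,500). On to the bar.

Call:
{"fn": "move_arm", "kwargs": {
  "series": [
    {"translation":[-0.33,0.8,0.06],"turn":0},
    {"translation":[-0.33,0.8,0.06],"turn":0},
    {"translation":[-0.33,0.8,0.06],"turn":0},
    {"translation":[-0.33,0.8,0.06],"turn":0},
    {"translation":[-0.33,0.8,0.1],"turn":0},
    {"translation":[-0.33,0.8,0.1],"turn":0},
    {"translation":[-0.33,0.8,0.1],"turn":0},
    {"translation":[-0.33,0.8,0.1],"turn":0},
    {"translation":[-0.33,0.8,0.1],"turn":0}
  ],
  "jaw": 0
}}

```text
clock: 14.85
tool_pos: [0.4774, -0.0291, 0.2951]
ee_rot: [[0.991, 0.13, -0.0], [0.13, -0.991, -0.0], [-0.0, 0.0, -1.0]]
ft_force: [-0.2, 0.2, -0.1]
opening: 0.0006
```

```bash
python3 -c "
from h import *
st();plan(stand(-.065,-.085,.24),YAW)
p,d=snapshot('scene');cv2.imwrite('pics/scene12.png',cv2.resize(p[130:250,290:410,::-1],None,fx=5,fy=5,interpolation=cv2.INTER_CUBIC))
p,d=snapshot('top');cv2.imwrite('pics/top12.png',cv2.resize(p[150:290,190:350,::-1],None,fx=4,fy=4))"
```

```text
t 14.85 tcp [ 0.4774 -0.0291  0.2951] stand [-0.0665 -0.0775  0.2951] F [-0.23  0.22 -0.1 ] op 0.0006 q [-1.01  0.14  1.1   1.9  -0.13  1.18  0.27]
to [ 0.4799 -0.0363  0.24  ] T [0.006, 0.0299, 0.2203] turn 0.0025 rows>= 1.3
```

View pics/scene12.png

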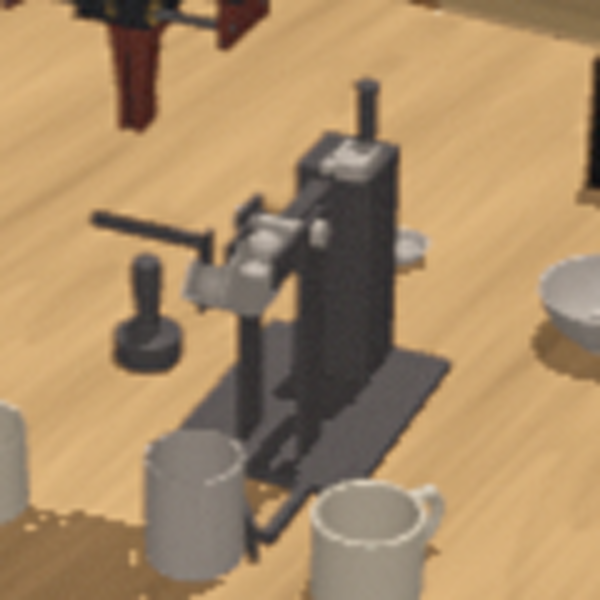

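View pics/top12.png

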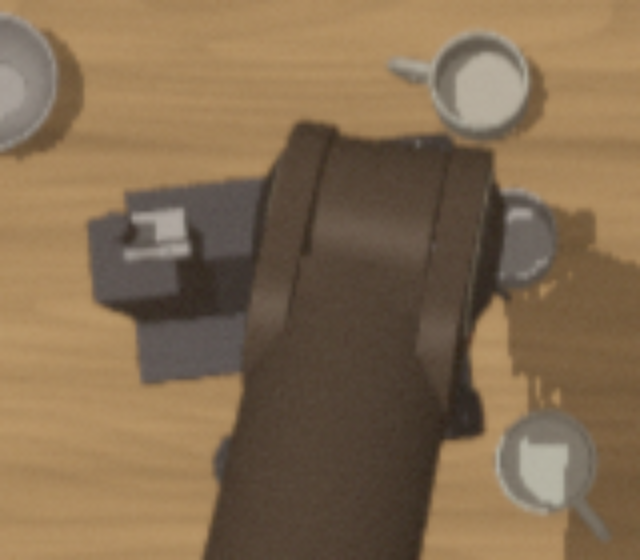

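Call:
{"fn": "move_arm", "kwargs": {
  "series": [
    {"translation":[0.004,0.028,0.12],"turn":0},
    {"translation":[0.004,0.028,0.22],"turn":0},
    {"translation":[0.004,0.028,0.22],"turn":0},
    {"translation":[0.004,0.028,0.23],"turn":0},
    {"translation":[0.004,0.028,0.23],"turn":0}
  ]
}}

```text
clock: 15.37
tool_pos: [0.4795, -0.037, 0.2385]
ee_rot: [[0.992, 0.13, 0.0], [0.13, -0.992, -0.001], [0.0, 0.001, -1.0]]
ft_force: [-0.5, -0.6, -0.7]
opening: 0.0006
```

```bash
cat >> h.py <<'E'
def look(i):
    s=arm.state();zt=(s["tool_pos"][2]-.011)*1e3
    th=np.linspace(0,.75,751);z=191+26*np.cos(th)-85*np.sin(th);t=np.interp(-zt,-z,th)
    st();print("tip z",round(zt,1),"tilt~",round(t,3))
    p,d=snapshot('scene');a=cv2.resize(p[165:275,290:390,::-1],None,fx=5,fy=5,interpolation=cv2.INTER_CUBIC)
    cv2.imwrite(f'pics/p{i}.png',a)
E
python3 -c "
from h import *
look(0)"
```

```text
t 15.37 tcp [ 0.4795 -0.037   0.2385] stand [-0.0654 -0.0857  0.2385] F [-0.5  -0.56 -0.66] op 0.0006 q [-0.92  0.24  1.07  1.97 -0.24  1.06  0.39]
tip z 227.5 tilt~ 0.0
```

View pics/p0.png

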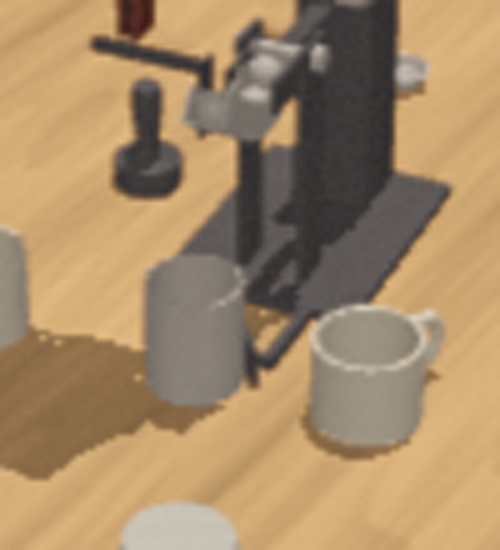

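Call:
{"fn": "move_arm", "kwargs": {
  "series": [
    {"translation":[0,0,0.02],"turn":0},
    {"translation":[0,0,0.04],"turn":0},
    {"translation":[0,0,0.055],"turn":0},
    {"translation":[0,0,0.07],"turn":0},
    {"translation":[0,0,0.085],"turn":0},
    {"translation":[0,0,0.1],"turn":0},
    {"translation":[0,0,0.11],"turn":0},
    {"translation":[0,0,0.12],"turn":0},
    {"translation":[0,0,0.125],"turn":0},
    {"translation":[0,0,0.125],"turn":0},
    {"translation":[0,0,0.125],"turn":0}
  ]
}}

```text
clock: 16.33
tool_pos: [0.479, -0.0375, 0.2066]
ee_rot: [[0.992, 0.129, -0.0], [0.129, -0.992, -0.0], [-0.0, 0.0, -1.0]]
ft_force: [0.1, -1.4, 1.6]
opening: 0.0003
```

```bash
python3 -c "
from h import *
look(1)"
```

```text
t 16.33 tcp [ 0.479  -0.0375  0.2066] stand [-0.066  -0.086   0.2066] F [ 0.08 -1.39  1.61] op 0.0003 q [-0.87  0.29  1.04  2.02 -0.29  1.    0.44]
tip z 195.6 tilt~ 0.245
```

View pics/p1.png

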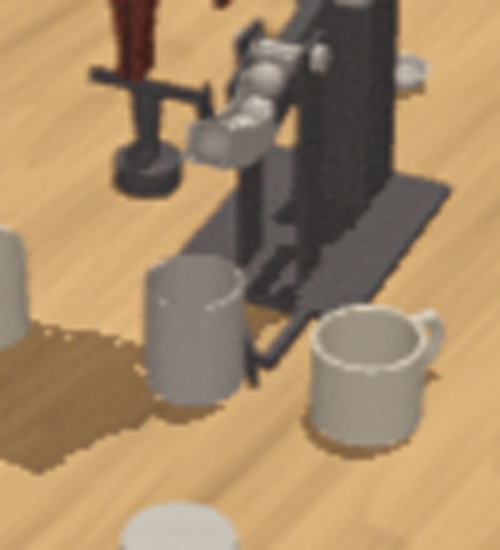

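Call:
{"fn": "move_arm", "kwargs": {
  "series": [
    {"translation":[0,0,0.008],"turn":0},
    {"translation":[0,0,0.016],"turn":0},
    {"translation":[0,0,0.024],"turn":0},
    {"translation":[0,0,0.03],"turn":0},
    {"translation":[0,0,0.032],"turn":0},
    {"translation":[0,0,0.032],"turn":0},
    {"translation":[0,0,0.032],"turn":0},
    {"translation":[0,0,0.032],"turn":0},
    {"translation":[0,0,0.032],"turn":0},
    {"translation":[0,0,0.032],"turn":0}
  ]
}}

```text
clock: 17.22
tool_pos: [0.479, -0.0375, 0.1987]
ee_rot: [[0.992, 0.129, 0.0], [0.129, -0.992, 0.0], [0.0, -0.0, -1.0]]
ft_force: [0.3, -1.6, 2.6]
opening: 0.0007
```

```bash
python3 -c "
from h import *
look(2)"
```

```text
t 17.22 tcp [ 0.479  -0.0375  0.1987] stand [-0.066  -0.086   0.1987] F [ 0.29 -1.63  2.63] op 0.0007 q [-0.86  0.3   1.03  2.02 -0.31  0.98  0.45]
tip z 187.7 tilt~ 0.334
```

View pics/p2.png

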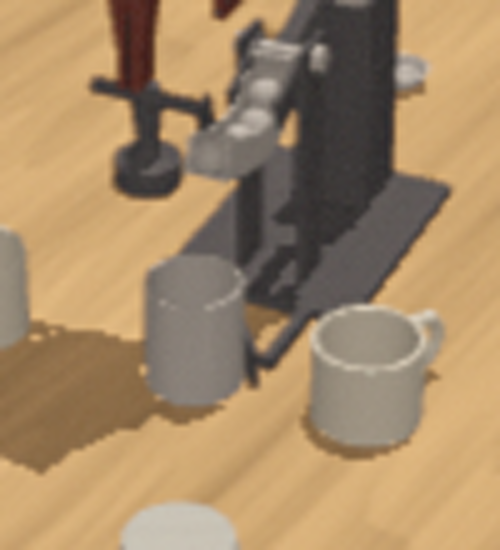

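Call:
{"fn": "move_arm", "kwargs": {
  "series": [
    {"translation":[0,0,0.004],"turn":0},
    {"translation":[0,0,0.008],"turn":0},
    {"translation":[0,0,0.008],"turn":0},
    {"translation":[0,0,0.008],"turn":0},
    {"translation":[0,0,0.008],"turn":0},
    {"translation":[0,0,0.008],"turn":0},
    {"translation":[0,0,0.008],"turn":0},
    {"translation":[0,0,0.008],"turn":0},
    {"translation":[0,0,0.008],"turn":0},
    {"translation":[0,0,0.008],"turn":0},
    {"translation":[0,0,0.008],"turn":0}
  ]
}}

```text
clock: 18.18
tool_pos: [0.479, -0.0374, 0.1966]
ee_rot: [[0.992, 0.129, -0.0], [0.129, -0.992, 0.0], [-0.0, -0.0, -1.0]]
ft_force: [-0.0, -0.5, 1.4]
opening: 0.0002
```

```bash
python3 -c "
from h import *
look(3)"
```

```text
t 18.18 tcp [ 0.479  -0.0374  0.1966] stand [-0.066  -0.086   0.1966] F [-0.02 -0.46  1.36] op 0.0002 q [-0.86  0.3   1.02  2.03 -0.31  0.98  0.46]
tip z 185.6 tilt~ 0.357
```

View pics/p3.png

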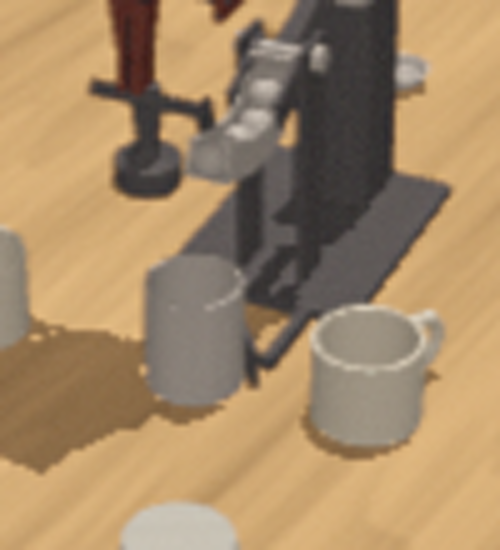

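Call:
{"fn": "move_arm", "kwargs": {
  "series": [
    {"translation":[0,0,0.004],"turn":0},
    {"translation":[0,0,0.008],"turn":0},
    {"translation":[0,0,0.008],"turn":0},
    {"translation":[0,0,0.008],"turn":0},
    {"translation":[0,0,0.008],"turn":0},
    {"translation":[0,0,0.008],"turn":0},
    {"translation":[0,0,0.008],"turn":0},
    {"translation":[0,0,0.008],"turn":0},
    {"translation":[0,0,0.008],"turn":0},
    {"translation":[0,0,0.008],"turn":0},
    {"translation":[0,0,0.008],"turn":0}
  ]
}}

```text
clock: 19.15
tool_pos: [0.479, -0.0374, 0.1946]
ee_rot: [[0.992, 0.129, 0.0], [0.129, -0.992, 0.0], [0.0, -0.0, -1.0]]
ft_force: [0.9, -0.8, 1.7]
opening: 0.0007
```

```bash
python3 -c "
from h import *
look(4)
p,d=snapshot('top');cv2.imwrite('pics/top14.png',cv2.resize(p[180:240,280:340,::-1],None,fx=6,fy=6))"
```

```text
t 19.15 tcp [ 0.479  -0.0374  0.1946] stand [-0.066  -0.086   0.1946] F [ 0.94 -0.82  1.69] op 0.0007 q [-0.85  0.31  1.02  2.03 -0.32  0.97  0.46]
tip z 183.6 tilt~ 0.38
```

View pics/p4.png

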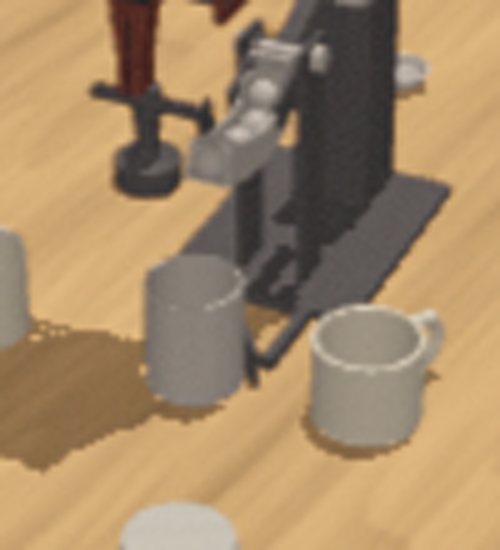

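View pics/top14.png

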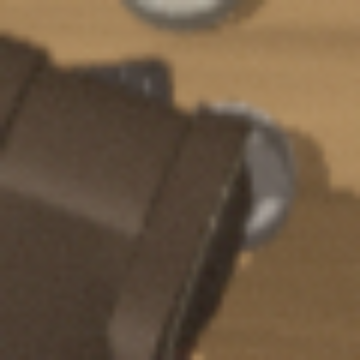

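Call:
{"fn": "move_arm", "kwargs": {
  "series": [
    {"translation":[0,0,0.004],"turn":0},
    {"translation":[0,0,0.008],"turn":0},
    {"translation":[0,0,0.008],"turn":0},
    {"translation":[0,0,0.008],"turn":0},
    {"translation":[0,0,0.008],"turn":0},
    {"translation":[0,0,0.008],"turn":0},
    {"translation":[0,0,0.008],"turn":0},
    {"translation":[0,0,0.008],"turn":0},
    {"translation":[0,0,0.008],"turn":0},
    {"translation":[0,0,0.008],"turn":0},
    {"translation":[0,0,0.008],"turn":0}
  ]
}}

```text
clock: 20.17
tool_pos: [0.479, -0.0374, 0.1927]
ee_rot: [[0.992, 0.129, 0.0], [0.129, -0.992, 0.0], [0.0, -0.0, -1.0]]
ft_force: [-0.8, 0.3, 3.0]
opening: 0.0005
```

```bash
python3 -c "
from h import *
look(5)"
```

```text
t 20.17 tcp [ 0.479  -0.0374  0.1927] stand [-0.066  -0.086   0.1927] F [-0.83  0.29  3.03] op 0.0005 q [-0.85  0.31  1.02  2.03 -0.32  0.97  0.46]
tip z 181.7 tilt~ 0.402
```

View pics/p5.png

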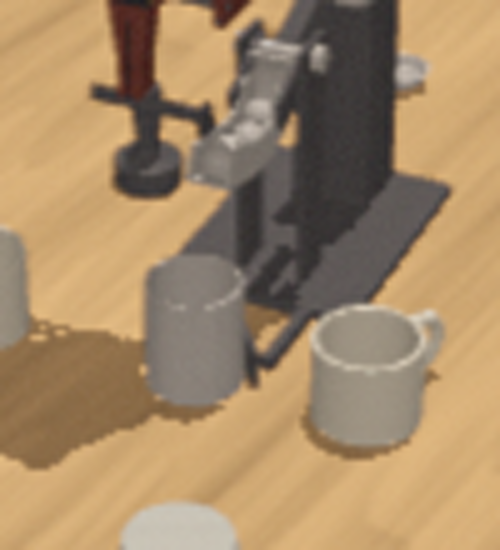

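The row has shifted: the rear ball moved from (262,92) to (257,108). I'll hold and look again.

Call:
{"fn": "move_arm", "kwargs": {
  "series": [
    {"translation":[0,0,0],"turn":0},
    {"translation":[0,0,0],"turn":0},
    {"translation":[0,0,0],"turn":0},
    {"translation":[0,0,0],"turn":0},
    {"translation":[0,0,0],"turn":0},
    {"translation":[0,0,0],"turn":0}
  ]
}}

```text
clock: 20.72
tool_pos: [0.479, -0.0374, 0.1926]
ee_rot: [[0.992, 0.129, -0.0], [0.129, -0.992, 0.0], [0.0, -0.0, -1.0]]
ft_force: [0.2, -0.1, 2.2]
opening: 0.0006
```

```bash
python3 -c "
from h import *
look(6)
a=[cv2.imread(f'pics/p{i}.png')[20:330,120:280] for i in (4,5,6)]
cv2.imwrite('pics/cmp6.png',cv2.resize(np.hstack(a),None,fx=1.6,fy=1.6))"
```

```text
t 20.72 tcp [ 0.479  -0.0374  0.1926] stand [-0.066  -0.086   0.1926] F [ 0.18 -0.07  2.19] op 0.0006 q [-0.85  0.31  1.02  2.03 -0.32  0.97  0.46]
tip z 181.6 tilt~ 0.402
```

View pics/cmp6.png

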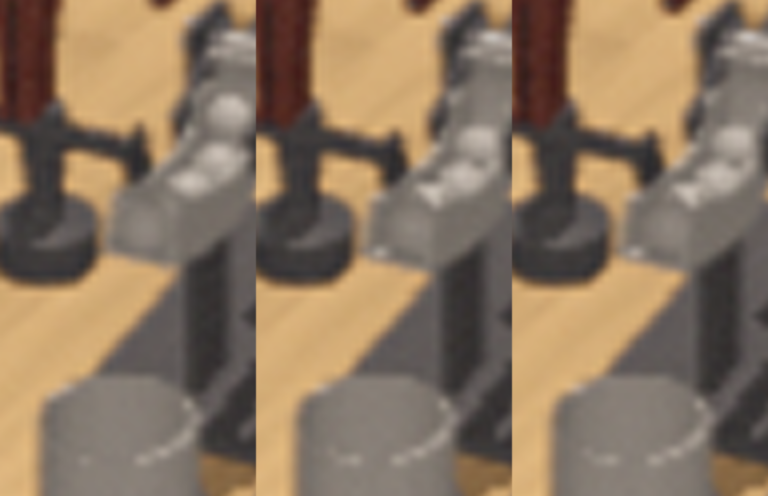

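```bash
cat >> h.py <<'E'
def prof(ds,th,xo=0.0):
    A=[]
    for d in ds:
        W=cloud('scene',d)[160:230,290:400].reshape(-1,3); A.append(W[~np.isnan(W[:,0])])
    S=np.array([tostand(p) for p in np.vstack(A)])
    S=S[(abs(S[:,0]-xo)<.009)]
    y=S[:,1];z=S[:,2]-.185
    # undo tilt: tilt th takes (-y dir) down
    c,s=np.cos(th),np.sin(th)
    y0=c*y+ s*z*-1*-1 ; z0=-s*y+c*z   # inverse rotation
    out=[]
    for b in np.arange(-.14,.0,.006):
        m=(y0>=b)&(y0<b+.006)&(z0>-.05)&(z0<.05)
        out.append((round((b+.003)*1e3),int(m.sum()),round(float(np.median(z0[m])*1e3),1) if m.sum() else None))
    return out
E
python3 -c "
from h import *
ds=[snapshot('scene')[1] for _ in range(3)]
np.save('ds6.npy',ds)
a=prof([np.load('scene0.npy')],0);b=prof(ds,.402)
for i,j in zip(a,b): print(i,j)
st()"
```

```text
(-137, 0, None) (-137, 0, None)
(-131, 0, None) (-131, 1, 13.0)
(-125, 5, 8.3) (-125, 16, 6.3)
(-119, 14, 13.5) (-119, 38, 9.9)
(-113, 10, 15.6) (-113, 30, 14.4)
(-107, 5, 18.2) (-107, 22, 17.6)
(-101, 0, None) (-101, 11, 15.7)
(-95, 0, None) (-95, 5, 11.2)
(-89, 0, None) (-89, 21, 5.4)
(-83, 0, None) (-83, 10, 1.8)
(-77, 0, None) (-77, 3, -4.1)
(-71, 1, -1.6) (-71, 21, -7.0)
(-65, 0, None) (-65, 10, -7.6)
(-59, 1, -6.6) (-59, 10, -9.4)
(-53, 1, -10.5) (-53, 22, -13.2)
(-47, 4, -11.7) (-47, 25, -11.2)
(-41, 7, -9.9) (-41, 18, -12.7)
(-35, 14, -2.4) (-35, 3, -13.8)
(-29, 9, 0.6) (-29, 2, -12.0)
(-23, 4, 4.4) (-23, 20, -23.8)
(-17, 4, 5.3) (-17, 54, -11.0)
(-11, 11, 2.4) (-11, 28, -5.7)
(-5, 2, 0.8) (-5, 21, 2.5)
(1, 2, 1.7) (1, 15, 1.8)
t 20.92 tcp [ 0.479  -0.0374  0.1926] stand [-0.066  -0.086   0.1926] F [0.15 0.36 3.05] op 0.0004 q [-0.85  0.31  1.02  2.03 -0.32  0.97  0.46]
```

```bash
python3 -c "
from h import *
p,d=snapshot('top');W=cloud('top',d)
cv2.imwrite('pics/top15.png',cv2.resize(p[190:230,300:340,::-1],None,fx=12,fy=12,interpolation=cv2.INTER_CUBIC))
S=np.array([tostand(q) for q in W[190:230,300:340].reshape(-1,3)])
m=(np.hypot(S[:,0],S[:,1]+.141)<.03)&(S[:,2]<.07)
print(m.sum(),np.percentile(S[m][:,2],[5,50,95]).round(3)); print(S[m&(S[:,2]>.015)].round(3).tolist()[:30]);st()"
```

```text
66 [-0.001  0.021  0.03 ]
[[0.012, -0.158, 0.023], [0.013, -0.161, 0.019], [0.012, -0.164, 0.024], [0.009, -0.155, 0.024], [0.009, -0.158, 0.025], [0.009, -0.161, 0.02], [0.008, -0.164, 0.028], [0.006, -0.155, 0.024], [0.006, -0.158, 0.023], [0.005, -0.161, 0.032], [0.005, -0.164, 0.027], [0.005, -0.167, 0.024], [0.005, -0.17, 0.024], [0.003, -0.154, 0.025], [0.002, -0.157, 0.03], [0.002, -0.16, 0.033], [0.002, -0.163, 0.029], [0.002, -0.166, 0.026], [0.002, -0.17, 0.023], [0.0, -0.154, 0.023], [0.0, -0.157, 0.023], [-0.001, -0.16, 0.03], [-0.0, -0.163, 0.021], [-0.001, -0.166, 0.027], [-0.001, -0.169, 0.023], [-0.003, -0.154, 0.023], [-0.004, -0.157, 0.03], [-0.004, -0.16, 0.025], [-0.004, -0.163, 0.028], [-0.005, -0.166, 0.029]]
t 20.97 tcp [ 0.479  -0.0374  0.1926] stand [-0.066  -0.086   0.1926] F [ 0.36 -0.03  2.99] op 0.0004 q [-0.85  0.31  1.02  2.03 -0.32  0.97  0.46]
```

View pics/top15.png

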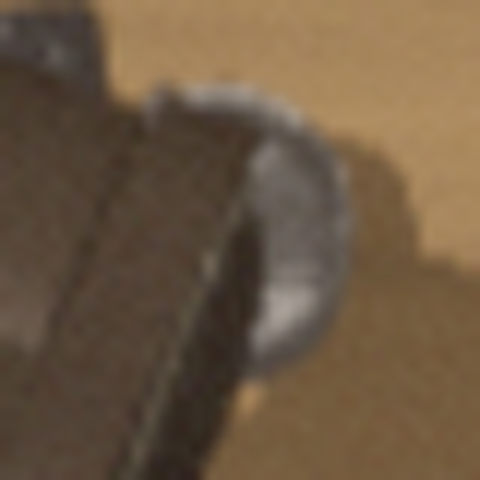

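Ball 1 is in the cup: depth shows a surface about 27 mm high at stand (0.003,-0.161), against an expected ball top of 28 mm. I'll hold until it is at rest.

Call:
{"fn": "move_arm", "kwargs": {
  "series": [
    {"translation":[0,0,0],"turn":0},
    {"translation":[0,0,0],"turn":0},
    {"translation":[0,0,0],"turn":0},
    {"translation":[0,0,0],"turn":0},
    {"translation":[0,0,0],"turn":0},
    {"translation":[0,0,0],"turn":0},
    {"translation":[0,0,0],"turn":0},
    {"translation":[0,0,0],"turn":0},
    {"translation":[0,0,0],"turn":0},
    {"translation":[0,0,0],"turn":0},
    {"translation":[0,0,0],"turn":0},
    {"translation":[0,0,0],"turn":0}
  ]
}}

```text
clock: 21.97
tool_pos: [0.479, -0.0374, 0.1926]
ee_rot: [[0.992, 0.129, -0.0], [0.129, -0.992, 0.0], [-0.0, -0.0, -1.0]]
ft_force: [1.0, -0.6, 3.5]
opening: 0.0004
```

```bash
cat >> h.py <<'E'
def cupin():
    p,d=snapshot('top');W=cloud('top',d)
    S=np.array([tostand(q) for q in W[190:230,300:340].reshape(-1,3)])
    m=(np.hypot(S[:,0],S[:,1]+.141)<.029)&(S[:,2]<.06)&(S[:,2]>.014)
    print("in cup",m.sum(),S[m].mean(0).round(4) if m.any() else '',"of",((np.hypot(S[:,0],S[:,1]+.141)<.029)&(S[:,2]<.06)).sum())
E
python3 -c "
from h import *
cupin();look(7);cupin();print(prof([snapshot('scene')[1] for _ in range(2)],.402))"
```

```text
in cup 39 [ 0.0009 -0.1613  0.0239] of 62
t 22.02 tcp [ 0.479  -0.0374  0.1926] stand [-0.066  -0.086   0.1926] F [ 0.23 -0.32  2.35] op 0.0003 q [-0.85  0.31  1.02  2.03 -0.32  0.97  0.46]
tip z 181.6 tilt~ 0.402
in cup 39 [ 0.0003 -0.1607  0.0247] of 62
[(-137, 0, None), (-131, 2, 9.7), (-125, 13, 7.6), (-119, 16, 10.8), (-113, 24, 13.4), (-107, 15, 17.2), (-101, 9, 15.9), (-95, 1, 12.3), (-89, 11, 6.5), (-83, 9, 3.7), (-77, 1, -4.3), (-71, 11, -5.4), (-65, 10, -7.1), (-59, 8, -8.9), (-53, 17, -13.6), (-47, 17, -10.7), (-41, 9, -9.5), (-35, 4, -16.0), (-29, 2, -19.3), (-23, 12, -22.3), (-17, 40, -9.4), (-11, 21, -0.6), (-5, 11, 0.4), (1, 13, 0.7)]
```

View pics/p7.png

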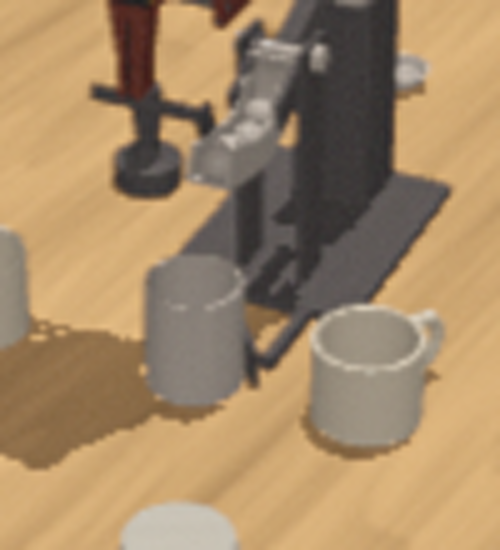

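Call:
{"fn": "move_arm", "kwargs": {
  "series": [
    {"translation":[0,0,0],"turn":0},
    {"translation":[0,0,0],"turn":0},
    {"translation":[0,0,0],"turn":0},
    {"translation":[0,0,0.004],"turn":0},
    {"translation":[0,0,0.008],"turn":0},
    {"translation":[0,0,0.012],"turn":0},
    {"translation":[0,0,0.016],"turn":0},
    {"translation":[0,0,0.02],"turn":0},
    {"translation":[0,0,0.024],"turn":0},
    {"translation":[0,0,0.028],"turn":0},
    {"translation":[0,0,0.03],"turn":0},
    {"translation":[0,0,0.03],"turn":0}
  ]
}}

```text
clock: 23.22
tool_pos: [0.479, -0.0371, 0.185]
ee_rot: [[0.992, 0.129, -0.0], [0.129, -0.992, 0.0], [-0.0, -0.0, -1.0]]
ft_force: [-0.5, 3.6, 3.9]
opening: 0.0008
```

```bash
python3 -c "
from h import *
look(8);cupin()"
```

```text
t 23.22 tcp [ 0.479  -0.0371  0.185 ] stand [-0.066  -0.0856  0.185 ] F [-0.55  3.57  3.86] op 0.0008 q [-0.84  0.32  1.01  2.04 -0.34  0.95  0.48]
tip z 174.0 tilt~ 0.489
in cup 43 [ 0.0005 -0.1607  0.0228] of 61
```

View pics/p8.png

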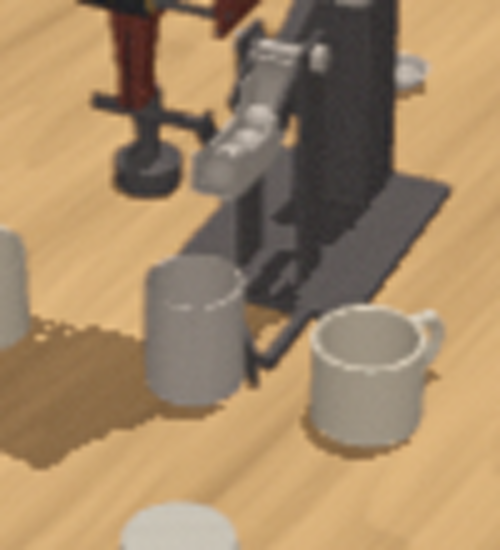

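Call:
{"fn": "move_arm", "kwargs": {
  "series": [
    {"translation":[0,0,0.003],"turn":0},
    {"translation":[0,0,0.006],"turn":0},
    {"translation":[0,0,0.006],"turn":0},
    {"translation":[0,0,0.006],"turn":0},
    {"translation":[0,0,0.006],"turn":0},
    {"translation":[0,0,0.006],"turn":0},
    {"translation":[0,0,0.006],"turn":0},
    {"translation":[0,0,0.006],"turn":0},
    {"translation":[0,0,0.006],"turn":0},
    {"translation":[0,0,0.006],"turn":0}
  ]
}}

```text
clock: 24.15
tool_pos: [0.479, -0.0374, 0.1836]
ee_rot: [[0.992, 0.129, -0.0], [0.129, -0.992, 0.0], [-0.0, -0.0, -1.0]]
ft_force: [-0.9, 2.7, 3.5]
opening: 0.0004
```

```bash
python3 -c "
from h import *
look(9);cupin();a=[cv2.imread(f'pics/p{i}.png')[20:330,120:280] for i in (7,8,9)]
cv2.imwrite('pics/cmp9.png',cv2.resize(np.hstack(a),None,fx=1.6,fy=1.6))"
```

```text
t 24.15 tcp [ 0.479  -0.0374  0.1836] stand [-0.066  -0.086   0.1836] F [-0.86  2.71  3.46] op 0.0004 q [-0.84  0.32  1.01  2.04 -0.34  0.95  0.48]
tip z 172.6 tilt~ 0.505
in cup 41 [ 0.0009 -0.1608  0.0243] of 58
```

View pics/cmp9.png

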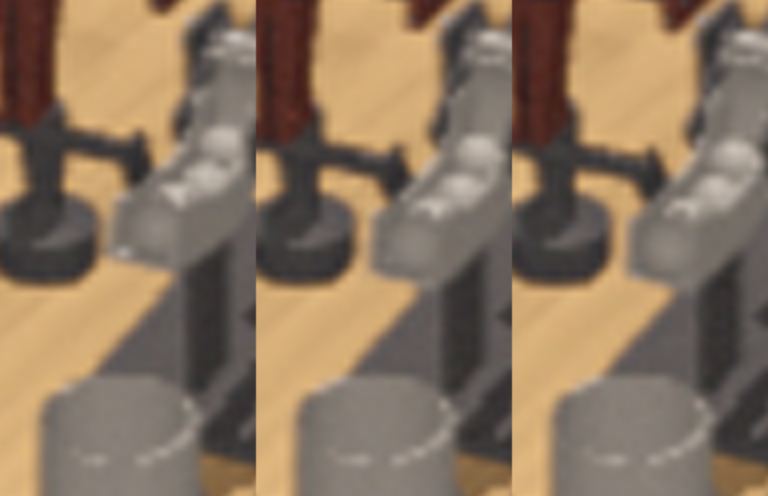

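Four balls are still in the scoop and the row is creeping. Next small step.

Call:
{"fn": "move_arm", "kwargs": {
  "series": [
    {"translation":[0,0,0.003],"turn":0},
    {"translation":[0,0,0.006],"turn":0},
    {"translation":[0,0,0.006],"turn":0},
    {"translation":[0,0,0.006],"turn":0},
    {"translation":[0,0,0.006],"turn":0},
    {"translation":[0,0,0.006],"turn":0},
    {"translation":[0,0,0.006],"turn":0},
    {"translation":[0,0,0.006],"turn":0},
    {"translation":[0,0,0.006],"turn":0},
    {"translation":[0,0,0.006],"turn":0},
    {"translation":[0,0,0.006],"turn":0},
    {"translation":[0,0,0.006],"turn":0}
  ]
}}

```text
clock: 25.25
tool_pos: [0.479, -0.0375, 0.1821]
ee_rot: [[0.992, 0.129, 0.0], [0.129, -0.992, 0.0], [0.0, -0.0, -1.0]]
ft_force: [0.2, 3.3, 4.8]
opening: 0.0003
```

```bash
cat >> h.py <<'E'
def cmp(i,js):
    look(i);cupin();a=[cv2.imread(f'pics/p{k}.png')[20:330,120:280] for k in (*js,i)]
    cv2.imwrite(f'pics/cmp{i}.png',cv2.resize(np.hstack(a),None,fx=1.6,fy=1.6))
E
python3 -c "
from h import *
cmp(10,(8,9))"
```

```text
t 25.25 tcp [ 0.479  -0.0375  0.1821] stand [-0.066  -0.086   0.1821] F [0.2  3.32 4.78] op 0.0003 q [-0.83  0.33  1.01  2.04 -0.34  0.95  0.48]
tip z 171.1 tilt~ 0.522
in cup 40 [ 0.0006 -0.1608  0.0241] of 59
```

View pics/cmp10.png

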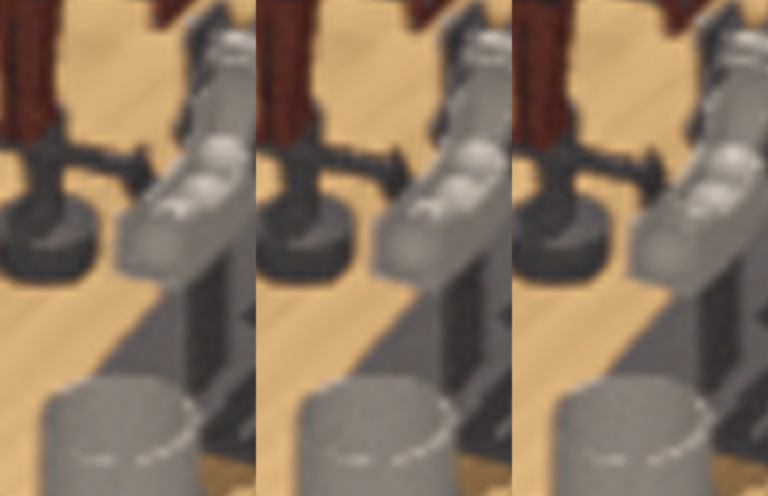

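Call:
{"fn": "move_arm", "kwargs": {
  "series": [
    {"translation":[0,0,0.003],"turn":0},
    {"translation":[0,0,0.005],"turn":0},
    {"translation":[0,0,0.005],"turn":0},
    {"translation":[0,0,0.005],"turn":0},
    {"translation":[0,0,0.005],"turn":0},
    {"translation":[0,0,0.005],"turn":0},
    {"translation":[0,0,0.005],"turn":0},
    {"translation":[0,0,0.005],"turn":0},
    {"translation":[0,0,0.005],"turn":0},
    {"translation":[0,0,0.005],"turn":0},
    {"translation":[0,0,0.005],"turn":0},
    {"translation":[0,0,0.005],"turn":0}
  ]
}}

```text
clock: 26.35
tool_pos: [0.479, -0.0375, 0.1809]
ee_rot: [[0.992, 0.129, 0.0], [0.129, -0.992, -0.0], [0.0, 0.0, -1.0]]
ft_force: [-1.5, 3.4, 2.9]
opening: 0.0004
```

```bash
python3 -c "
from h import *
cmp(11,(9,10))"
```

```text
t 26.35 tcp [ 0.479  -0.0375  0.1809] stand [-0.066  -0.086   0.1809] F [-1.53  3.38  2.91] op 0.0004 q [-0.83  0.33  1.    2.04 -0.34  0.94  0.48]
tip z 169.9 tilt~ 0.537
in cup 42 [ 0.0007 -0.1607  0.0239] of 58
```

View pics/cmp11.png

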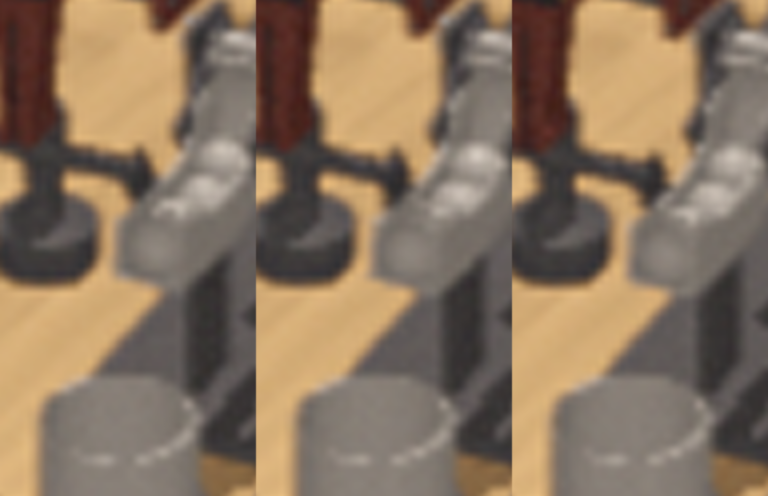

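Call:
{"fn": "move_arm", "kwargs": {
  "series": [
    {"translation":[0,0,0.003],"turn":0},
    {"translation":[0,0,0.005],"turn":0},
    {"translation":[0,0,0.005],"turn":0},
    {"translation":[0,0,0.005],"turn":0},
    {"translation":[0,0,0.005],"turn":0},
    {"translation":[0,0,0.005],"turn":0},
    {"translation":[0,0,0.005],"turn":0},
    {"translation":[0,0,0.005],"turn":0},
    {"translation":[0,0,0.005],"turn":0},
    {"translation":[0,0,0.005],"turn":0},
    {"translation":[0,0,0.005],"turn":0},
    {"translation":[0,0,0.005],"turn":0}
  ]
}}

```text
clock: 27.45
tool_pos: [0.4791, -0.0375, 0.1797]
ee_rot: [[0.992, 0.129, 0.0], [0.129, -0.992, 0.0], [0.0, -0.0, -1.0]]
ft_force: [-0.0, 2.8, 3.9]
opening: 0.0003
```

```bash
python3 -c "
from h import *
cmp(12,(10,11))"
```

```text
t 27.45 tcp [ 0.4791 -0.0375  0.1797] stand [-0.066  -0.086   0.1797] F [-0.03  2.76  3.86] op 0.0003 q [-0.83  0.33  1.    2.05 -0.35  0.94  0.48]
tip z 168.7 tilt~ 0.551
in cup 39 [ 0.0002 -0.1604  0.0248] of 60
```

View pics/cmp12.png

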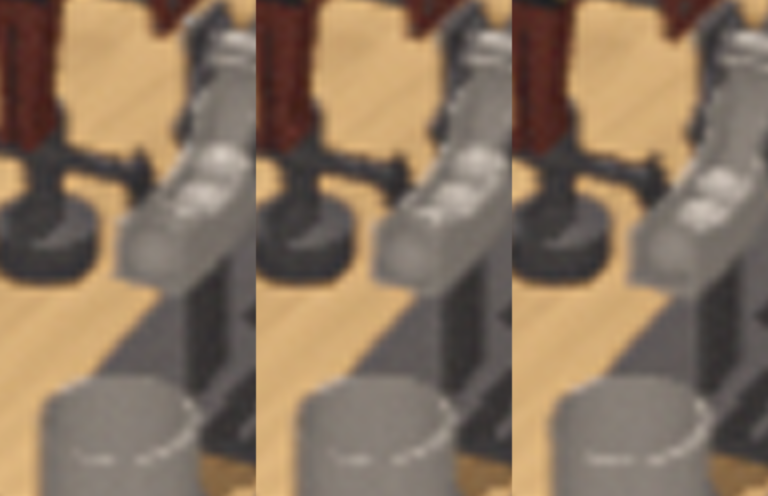

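The row is moving, so I hold.

Call:
{"fn": "move_arm", "kwargs": {
  "series": [
    {"translation":[0,0,0],"turn":0},
    {"translation":[0,0,0],"turn":0},
    {"translation":[0,0,0],"turn":0},
    {"translation":[0,0,0],"turn":0}
  ]
}}

```text
clock: 27.88
tool_pos: [0.479, -0.0374, 0.1797]
ee_rot: [[0.992, 0.129, 0.0], [0.129, -0.992, 0.0], [0.0, -0.0, -1.0]]
ft_force: [-1.3, 2.4, 4.6]
opening: 0.0004
```

```bash
python3 -c "
from h import *
cmp(13,(11,12));print(prof([snapshot('scene')[1] for _ in range(2)],.551))"
```

```text
t 27.88 tcp [ 0.479  -0.0374  0.1797] stand [-0.066  -0.086   0.1797] F [-1.33  2.36  4.59] op 0.0004 q [-0.83  0.33  1.    2.05 -0.35  0.94  0.48]
tip z 168.7 tilt~ 0.551
in cup 40 [ 0.0009 -0.16    0.0242] of 60
[(-137, 0, None), (-131, 0, None), (-125, 15, 7.7), (-119, 21, 10.2), (-113, 26, 14.5), (-107, 14, 17.9), (-101, 10, 14.9), (-95, 5, 8.5), (-89, 11, 4.0), (-83, 12, 0.9), (-77, 8, -2.7), (-71, 16, -7.0), (-65, 14, -7.3), (-59, 9, -8.7), (-53, 2, -26.2), (-47, 5, -29.4), (-41, 15, -32.2), (-35, 13, -27.0), (-29, 9, -26.1), (-23, 12, -24.8), (-17, 40, -11.9), (-11, 17, -4.5), (-5, 18, -0.3), (1, 15, 2.3)]
```

View pics/cmp13.png

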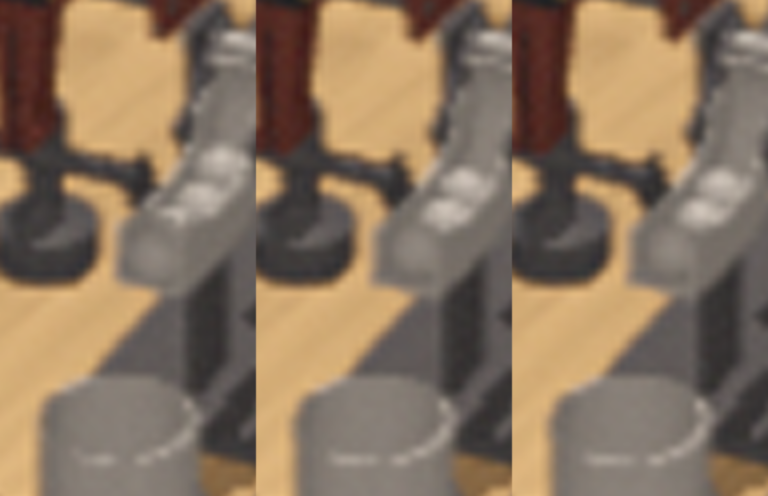

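The scoop floor is now bare at y -41 to -53 mm and the rear ball has moved one pitch to about -68 mm, so the second ball is out. I'll let the scoop back level smoothly.

Call:
{"fn": "move_arm", "kwargs": {
  "series": [
    {"translation":[0,0,-0.01],"turn":0},
    {"translation":[0,0,-0.025],"turn":0},
    {"translation":[0,0,-0.04],"turn":0},
    {"translation":[0,0,-0.06],"turn":0},
    {"translation":[0,0,-0.08],"turn":0},
    {"translation":[0,0,-0.1],"turn":0},
    {"translation":[0,0,-0.12],"turn":0},
    {"translation":[0,0,-0.14],"turn":0},
    {"translation":[0,0,-0.16],"turn":0},
    {"translation":[0,0,-0.18],"turn":0},
    {"translation":[0,0,-0.2],"turn":0},
    {"translation":[0,0,-0.22],"turn":0}
  ]
}}

```text
clock: 29.08
tool_pos: [0.4788, -0.0375, 0.235]
ee_rot: [[0.992, 0.129, -0.0], [0.129, -0.992, -0.0], [-0.0, 0.0, -1.0]]
ft_force: [1.4, -0.2, -0.1]
opening: 0.0001
```

Call:
{"fn": "move_arm", "kwargs": {
  "series": [
    {"translation":[0,0,-0.1],"turn":0},
    {"translation":[0,0,-0.25],"turn":0},
    {"translation":[0,0,-0.4],"turn":0},
    {"translation":[-0.1,-0.2,-0.4],"turn":0},
    {"translation":[-0.2,-0.4,-0.4],"turn":0},
    {"translation":[-0.3,-0.6,-0.4],"turn":0},
    {"translation":[-0.4,-0.8,-0.4],"turn":0},
    {"translation":[-0.4,-1.0,-0.4],"turn":0},
    {"translation":[-0.4,-1.0,-0.4],"turn":0},
    {"translation":[-0.4,-1.0,-0.4],"turn":0}
  ]
}}

```text
clock: 29.92
tool_pos: [0.3453, 0.2011, 0.3349]
ee_rot: [[0.991, 0.133, -0.0], [0.133, -0.991, 0.001], [0.0, -0.001, -1.0]]
ft_force: [0.1, -0.3, 0.5]
opening: 0.0002
```

```bash
python3 -c "
from h import *
st()
p,d=snapshot('top');cv2.imwrite('pics/topf.png',cv2.resize(p[140:290,190:350,::-1],None,fx=4.5,fy=4,interpolation=cv2.INTER_CUBIC))
p,d=snapshot('scene');cv2.imwrite('pics/scenef.png',p[:,:,::-1])"
```

```text
t 29.92 tcp [0.3453 0.2011 0.3349] stand [-0.1684  0.1676  0.3349] F [ 0.12 -0.33  0.46] op 0.0002 q [-1.37 -0.14  0.66  1.97  0.09  1.28 -0.61]
```

View pics/topf.png

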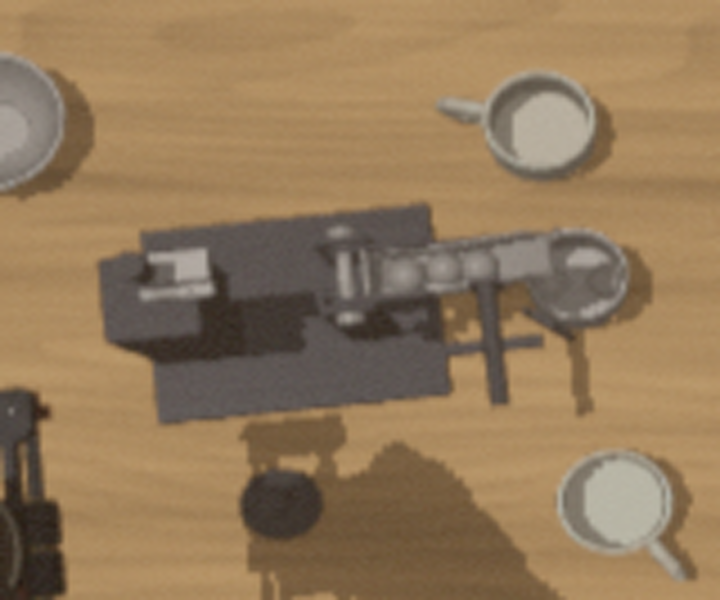

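View pics/scenef.png

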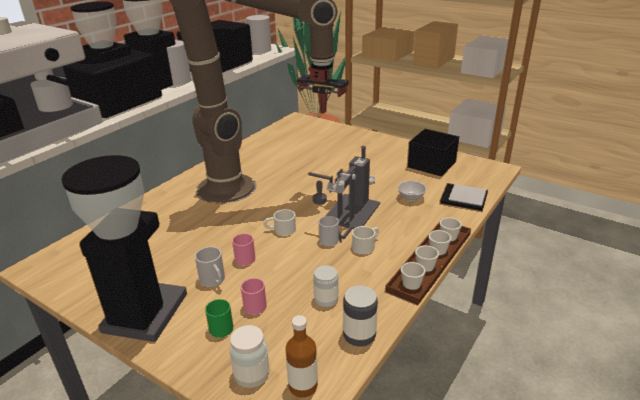

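```bash
python3 -c "
from h import *
from scipy.optimize import least_squares
ps=[snapshot('top') for _ in range(3)]
d=np.mean([x[1] for x in ps],0);W=cloud('top',d)
S=np.apply_along_axis(tostand,2,W)
P=S[185:235,295:345].reshape(-1,3);P=P[(P[:,2]>.072)&(P[:,2]<.09)&(P[:,1]<-.1)]
f=lambda q:np.hypot(P[:,0]-q[0],P[:,1]-q[1])-.0325
r=least_squares(f,[0,-.141],loss='soft_l1',f_scale=.002);print('cup',r.x.round(4),len(P))
P=S[185:235,295:345].reshape(-1,3);m=(np.hypot(P[:,0],P[:,1]+.141)<.03)&(P[:,2]<.06)&(P[:,2]>.014);print(P[m][:,:3].round(3)[::2].tolist())
sc=[snapshot('scene')[1] for _ in range(2)]
Q=np.vstack([np.apply_along_axis(tostand,2,cloud('scene',x))[200:255,300:360].reshape(-1,3) for x in sc])
Q=Q[(abs(Q[:,0])<.037)&(Q[:,1]<-.14)&(Q[:,1]>-.19)&(Q[:,2]>.015)&(Q[:,2]<.07)]
f=lambda q:np.hypot(Q[:,0]-q[0],Q[:,1]-q[1])-.034
print('cup scene',least_squares(f,[0,-.142],loss='soft_l1',f_scale=.002).x.round(4))
p=np.mean([x[0] for x in ps],0).astype(np.uint8)
cv2.imwrite('pics/cupf.png',cv2.resize(p[190:235,290:340,::-1],None,fx=12,fy=12,interpolation=cv2.INTER_CUBIC));st()"
```

```text
cup [ 0.0018 -0.1415] 66
[[0.012, -0.158, 0.023], [0.013, -0.128, 0.022], [0.011, -0.152, 0.018], [0.009, -0.158, 0.025], [0.008, -0.164, 0.025], [0.009, -0.13, 0.023], [0.007, -0.152, 0.023], [0.006, -0.158, 0.028], [0.005, -0.164, 0.027], [0.005, -0.17, 0.019], [0.007, -0.121, 0.025], [0.006, -0.127, 0.028], [0.006, -0.133, 0.021], [0.004, -0.151, 0.025], [0.002, -0.157, 0.03], [0.002, -0.163, 0.028], [0.002, -0.17, 0.024], [0.004, -0.118, 0.027], [0.003, -0.124, 0.028], [0.002, -0.13, 0.03], [0.001, -0.148, 0.023], [0.0, -0.154, 0.025], [-0.001, -0.16, 0.029], [-0.002, -0.166, 0.028], [0.002, -0.114, 0.019], [0.0, -0.12, 0.029], [-0.0, -0.126, 0.028], [-0.0, -0.132, 0.022], [-0.003, -0.154, 0.024], [-0.004, -0.16, 0.026], [-0.004, -0.166, 0.024], [-0.001, -0.114, 0.02], [-0.002, -0.12, 0.024], [-0.003, -0.126, 0.024], [-0.003, -0.132, 0.018], [-0.006, -0.153, 0.024], [-0.007, -0.159, 0.025], [-0.007, -0.166, 0.023], [-0.005, -0.12, 0.019], [-0.006, -0.126, 0.023], [-0.008, -0.153, 0.016], [-0.009, -0.159, 0.019]]
cup scene [ 0.001 -0.14 ]
t 30.27 tcp [0.3482 0.1963 0.3347] stand [-0.1661  0.1625  0.3347] F [ 0.72 -0.21  1.16] op 0.0003 q [-1.37 -0.14  0.66  1.97  0.09  1.28 -0.61]
```

View pics/cupf.png

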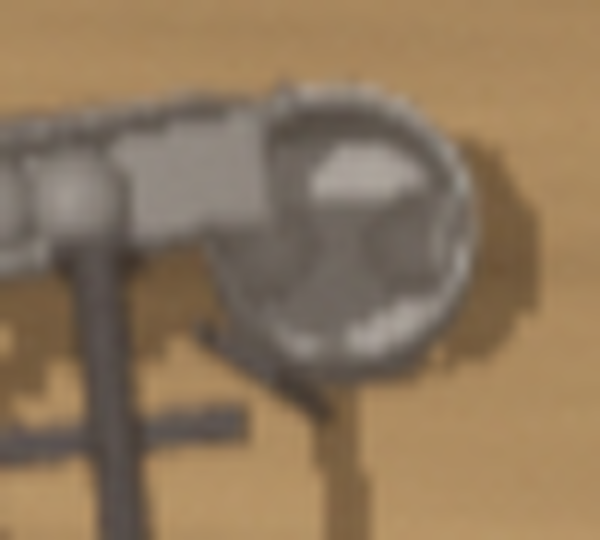

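Two balls lie in the cup, at stand (0.002,-0.161) and (0.001,-0.125), and three are in the level scoop. The cup measures (0.001,-0.141) against the nest at (0,-0.142), and the knob is parked. Handing in.

```bash
python3 -c "
from station import arm
print(arm.close_job())"
```

```text
the job is handed in; nothing more can be done
None
```

The dosing job is done and handed in at about 30 s of the 72 s: two balls are in the cup and three are back in the level scoop.

- **Cup:** I carried it to the front of the stand, then pushed it into the V until it pushed back with about 6 N. My last measurements put its centre at stand (0.001 to 0.002, -0.140 to -0.1415), against the nest at (0, -0.142). The two cameras differ by about 1.5 mm. My fit of the stand was also off by about 2 mm along its y, and I corrected it after the push.
- **Lock pin:** I pulled it about 26.5 mm, shifted the knob about 13.5 mm sideways and eased it back. It rests parked at about 22 mm and stayed put throughout the tipping.
- **First ball:** It left at a tilt of about 0.40. I held there about 2 s; it lay still in the cup and the other four stayed in the scoop.
- **Second ball:** It left at about 0.55, and no third followed.
- **Last check:** The top camera showed two ball tops in the cup, three balls in the scoop, the knob parked and the arm clear. The neighbouring items looked undisturbed in the final pictures; I did not re-measure their positions.

The wrist force was too noisy (about 1 N) to show the 0.6 N jump when a ball leaves, so I judged both releases from the pictures and depth readings. The arm hid most of the cup when the second ball fell. I took that release from the row shifting one ball length, and the final view confirmed it.

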